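# Clamp freshly glued tracker bodies in the bonding press

### The job

Clamp the freshly glued tracker bodies to cure: pull the press's loading slide fully out, lay every tracker body from the mat glass up, flat and square in a nest pocket of its own, push the slide fully home and wind the press screw down until its sprung pads bear firmly on all of them. Nothing shows which way this screw is threaded, so try the T-handle and feel which way it gives. Leave the bodies clamped, with the slide home, and do not disturb the other things on the bench.

Things in the scene. Friction and masses are not known exactly. Their poses are not given: they have to be found in the camera images.
- press_mid (a point): the small bonding press, bolted to the bench: grey base plate 190 x 326 mm, two steel columns and a cross beam (44 mm front to back, 318 mm long, its top 88 mm above the table). This point is the centre of the beam's top; x points from the pull bar through the press (away from the worker), y along the beam, z up. The pressure plate hangs under the beam and a T-handle stands on it
- tee_grip (a point): middle of the black T-handle's grip bar on top of the press screw: upright-sided bar 56 mm long (own y), 14 mm thick (own x), 26 mm tall, from 100 to 126 mm above the table; this point is half-way up it, on the screw's axis. Below it a 30 mm round collar, 6 mm thick
- tee (a joint): turn of the press screw in rad, positive anticlockwise from above; 0 as found, wound up to its top stop. Right- or left-handed, nothing shows which: one way is blocked solid (after 0.1 to 0.2 rad of play), the other gives at 0.15 N m and lowers the plate 3 mm per rad. Pads touch seated bodies at 3.0 rad and are solid at 4.4 rad, stiffening to 0.3 N m between. Stays where it is left
- slide (a joint): the loading slide's travel in m: 0 fully home under the plate, 0.095 fully out towards the worker (against the press's x); needs about 2 N and stays where it is left. Its nest can be loaded only when it is out
- pull (a point): the slide's upright black pull bar: 60 mm along y, 10 mm thick (x), 32 mm tall, from 23.5 to 55.5 mm above the table; this point is 18 mm above its foot, in its middle. It stands 85 mm in front of the pockets' row
- pocket0 (a point): pocket 0 of the four in the slide's white nest, side by side along y, 56 mm apart: where the centre of a seated tracker body comes, half-way up it. Pocket 51.4 mm along y by 35.4 mm along x, flat floor 7.5 mm below this point (23.5 mm above the table), round-topped walls 7 mm high, 34 mm wide finger gaps in the middle of the front and back walls
- pocket1 (a point): pocket 1 of the four in the slide's white nest, side by side along y, 56 mm apart: where the centre of a seated tracker body comes, half-way up it. Pocket 51.4 mm along y by 35.4 mm along x, flat floor 7.5 mm below this point (23.5 mm above the table), round-topped walls 7 mm high, 34 mm wide finger gaps in the middle of the front and back walls
- pocket2 (a point): pocket 2 of the four in the slide's white nest, side by side along y, 56 mm apart: where the centre of a seated tracker body comes, half-way up it. Pocket 51.4 mm along y by 35.4 mm along x, flat floor 7.5 mm below this point (23.5 mm above the table), round-topped walls 7 mm high, 34 mm wide finger gaps in the middle of the front and back walls
- pocket3 (a point): pocket 3 of the four in the slide's white nest, side by side along y, 56 mm apart: where the centre of a seated tracker body comes, half-way up it. Pocket 51.4 mm along y by 35.4 mm along x, flat floor 7.5 mm below this point (23.5 mm above the table), round-topped walls 7 mm high, 34 mm wide finger gaps in the middle of the front and back walls
- unit0_mid (a point): centre, half-way up, of a tracker body, a flat bare aluminium slab with black glass on top, 32 mm (own x) by 48 mm (own y) by 15 mm tall, 35 g, lying glass up on the bench mat (2 mm thick) at the start; none if this start has fewer
- unit1_mid (a point): centre, half-way up, of a tracker body, a flat bare aluminium slab with black glass on top, 32 mm (own x) by 48 mm (own y) by 15 mm tall, 35 g, lying glass up on the bench mat (2 mm thick) at the start; none if this start has fewer
- unit2_mid (a point): centre, half-way up, of a tracker body, a flat bare aluminium slab with black glass on top, 32 mm (own x) by 48 mm (own y) by 15 mm tall, 35 g, lying glass up on the bench mat (2 mm thick) at the start; none if this start has fewer
- unit3_mid (a point): centre, half-way up, of a tracker body, a flat bare aluminium slab with black glass on top, 32 mm (own x) by 48 mm (own y) by 15 mm tall, 35 g, lying glass up on the bench mat (2 mm thick) at the start; none if this start has fewer
- plate: the pressure plate with its four sprung pads, one above each pocket (each 34 x 42 mm, 5 mm thick, rubber-faced); its origin is 2.5 mm above the centre of the pads' undersides, which are 47.5 mm above the table when raised. The pads meet the seated bodies after coming down 9 mm, then give up to 4 mm against their springs (2 N at first touch, 2.5 N more per mm, each), then are solid
- unit0: the tracker body itself, origin at the middle of its underside
- unit1: the tracker body itself, origin at the middle of its underside
- unit2: the tracker body itself, origin at the middle of its underside
- unit3: the tracker body itself, origin at the middle of its underside
- jar: bystander: steel-capped glass jar, 38 mm across, 40 mm tall; origin under its middle
- tape: bystander: yellow roll of tape lying flat, 48 mm across, 14 mm tall; origin under its middle
- adapter: bystander: white cube-like mains adapter, 45 x 45 x 26 mm, two pins on one side; origin under its middle
- phone: bystander: dark phone lying flat, 148 x 71 x 9 mm; origin under its middle
- lifter: bystander: orange suction lifter, 60 mm cup below, 42 mm round grip above, 50 mm tall; origin under its middle
- driver: bystander: screwdriver lying flat, 160 mm long; origin under its middle

How it is judged:
On the way, in this order (a step that is already met when the one before it is completed fails the run):
1. the loading slide is pulled out (value of joint slide above 0.088 m), for 0.2 s.
2. every tracker body is seated in a pocket, with the slide out (((horizontal distance between unit0_mid and pocket0 below 0.004 m and z of unit0_mid in the frame of pocket0 between -0.002 and 0.002 m and angle between unit0_mid's own z axis and vertical below 0.06 rad and angle between the x axis of unit0_mid and the x axis of pocket0, either way round below 0.1 rad) or (horizontal distance between unit0_mid and pocket1 below 0.004 m and z of unit0_mid in the frame of pocket1 between -0.002 and 0.002 m and angle between unit0_mid's own z axis and vertical below 0.06 rad and angle between the x axis of unit0_mid and the x axis of pocket1, either way round below 0.1 rad) or (horizontal distance between unit0_mid and pocket2 below 0.004 m and z of unit0_mid in the frame of pocket2 between -0.002 and 0.002 m and angle between unit0_mid's own z axis and vertical below 0.06 rad and angle between the x axis of unit0_mid and the x axis of pocket2, either way round below 0.1 rad) or (horizontal distance between unit0_mid and pocket3 below 0.004 m and z of unit0_mid in the frame of pocket3 between -0.002 and 0.002 m and angle between unit0_mid's own z axis and vertical below 0.06 rad and angle between the x axis of unit0_mid and the x axis of pocket3, either way round below 0.1 rad)) and ((horizontal distance between unit1_mid and pocket0 below 0.004 m and z of unit1_mid in the frame of pocket0 between -0.002 and 0.002 m and angle between unit1_mid's own z axis and vertical below 0.06 rad and angle between the x axis of unit1_mid and the x axis of pocket0, either way round below 0.1 rad) or (horizontal distance between unit1_mid and pocket1 below 0.004 m and z of unit1_mid in the frame of pocket1 between -0.002 and 0.002 m and angle between unit1_mid's own z axis and vertical below 0.06 rad and angle between the x axis of unit1_mid and the x axis of pocket1, either way round below 0.1 rad) or (horizontal distance between unit1_mid and pocket2 below 0.004 m and z of unit1_mid in the frame of pocket2 between -0.002 and 0.002 m and angle between unit1_mid's own z axis and vertical below 0.06 rad and angle between the x axis of unit1_mid and the x axis of pocket2, either way round below 0.1 rad) or (horizontal distance between unit1_mid and pocket3 below 0.004 m and z of unit1_mid in the frame of pocket3 between -0.002 and 0.002 m and angle between unit1_mid's own z axis and vertical below 0.06 rad and angle between the x axis of unit1_mid and the x axis of pocket3, either way round below 0.1 rad)) and ((horizontal distance between unit2_mid and pocket0 below 0.004 m and z of unit2_mid in the frame of pocket0 between -0.002 and 0.002 m and angle between unit2_mid's own z axis and vertical below 0.06 rad and angle between the x axis of unit2_mid and the x axis of pocket0, either way round below 0.1 rad) or (horizontal distance between unit2_mid and pocket1 below 0.004 m and z of unit2_mid in the frame of pocket1 between -0.002 and 0.002 m and angle between unit2_mid's own z axis and vertical below 0.06 rad and angle between the x axis of unit2_mid and the x axis of pocket1, either way round below 0.1 rad) or (horizontal distance between unit2_mid and pocket2 below 0.004 m and z of unit2_mid in the frame of pocket2 between -0.002 and 0.002 m and angle between unit2_mid's own z axis and vertical below 0.06 rad and angle between the x axis of unit2_mid and the x axis of pocket2, either way round below 0.1 rad) or (horizontal distance between unit2_mid and pocket3 below 0.004 m and z of unit2_mid in the frame of pocket3 between -0.002 and 0.002 m and angle between unit2_mid's own z axis and vertical below 0.06 rad and angle between the x axis of unit2_mid and the x axis of pocket3, either way round below 0.1 rad)) and ((horizontal distance between unit3_mid and pocket0 below 0.004 m and z of unit3_mid in the frame of pocket0 between -0.002 and 0.002 m and angle between unit3_mid's own z axis and vertical below 0.06 rad and angle between the x axis of unit3_mid and the x axis of pocket0, either way round below 0.1 rad) or (horizontal distance between unit3_mid and pocket1 below 0.004 m and z of unit3_mid in the frame of pocket1 between -0.002 and 0.002 m and angle between unit3_mid's own z axis and vertical below 0.06 rad and angle between the x axis of unit3_mid and the x axis of pocket1, either way round below 0.1 rad) or (horizontal distance between unit3_mid and pocket2 below 0.004 m and z of unit3_mid in the frame of pocket2 between -0.002 and 0.002 m and angle between unit3_mid's own z axis and vertical below 0.06 rad and angle between the x axis of unit3_mid and the x axis of pocket2, either way round below 0.1 rad) or (horizontal distance between unit3_mid and pocket3 below 0.004 m and z of unit3_mid in the frame of pocket3 between -0.002 and 0.002 m and angle between unit3_mid's own z axis and vertical below 0.06 rad and angle between the x axis of unit3_mid and the x axis of pocket3, either way round below 0.1 rad)) and value of joint slide above 0.07 m), for 0.3 s.
3. the slide is home with the bodies in it (((horizontal distance between unit0_mid and pocket0 below 0.004 m and z of unit0_mid in the frame of pocket0 between -0.002 and 0.002 m and angle between unit0_mid's own z axis and vertical below 0.06 rad and angle between the x axis of unit0_mid and the x axis of pocket0, either way round below 0.1 rad) or (horizontal distance between unit0_mid and pocket1 below 0.004 m and z of unit0_mid in the frame of pocket1 between -0.002 and 0.002 m and angle between unit0_mid's own z axis and vertical below 0.06 rad and angle between the x axis of unit0_mid and the x axis of pocket1, either way round below 0.1 rad) or (horizontal distance between unit0_mid and pocket2 below 0.004 m and z of unit0_mid in the frame of pocket2 between -0.002 and 0.002 m and angle between unit0_mid's own z axis and vertical below 0.06 rad and angle between the x axis of unit0_mid and the x axis of pocket2, either way round below 0.1 rad) or (horizontal distance between unit0_mid and pocket3 below 0.004 m and z of unit0_mid in the frame of pocket3 between -0.002 and 0.002 m and angle between unit0_mid's own z axis and vertical below 0.06 rad and angle between the x axis of unit0_mid and the x axis of pocket3, either way round below 0.1 rad)) and ((horizontal distance between unit1_mid and pocket0 below 0.004 m and z of unit1_mid in the frame of pocket0 between -0.002 and 0.002 m and angle between unit1_mid's own z axis and vertical below 0.06 rad and angle between the x axis of unit1_mid and the x axis of pocket0, either way round below 0.1 rad) or (horizontal distance between unit1_mid and pocket1 below 0.004 m and z of unit1_mid in the frame of pocket1 between -0.002 and 0.002 m and angle between unit1_mid's own z axis and vertical below 0.06 rad and angle between the x axis of unit1_mid and the x axis of pocket1, either way round below 0.1 rad) or (horizontal distance between unit1_mid and pocket2 below 0.004 m and z of unit1_mid in the frame of pocket2 between -0.002 and 0.002 m and angle between unit1_mid's own z axis and vertical below 0.06 rad and angle between the x axis of unit1_mid and the x axis of pocket2, either way round below 0.1 rad) or (horizontal distance between unit1_mid and pocket3 below 0.004 m and z of unit1_mid in the frame of pocket3 between -0.002 and 0.002 m and angle between unit1_mid's own z axis and vertical below 0.06 rad and angle between the x axis of unit1_mid and the x axis of pocket3, either way round below 0.1 rad)) and ((horizontal distance between unit2_mid and pocket0 below 0.004 m and z of unit2_mid in the frame of pocket0 between -0.002 and 0.002 m and angle between unit2_mid's own z axis and vertical below 0.06 rad and angle between the x axis of unit2_mid and the x axis of pocket0, either way round below 0.1 rad) or (horizontal distance between unit2_mid and pocket1 below 0.004 m and z of unit2_mid in the frame of pocket1 between -0.002 and 0.002 m and angle between unit2_mid's own z axis and vertical below 0.06 rad and angle between the x axis of unit2_mid and the x axis of pocket1, either way round below 0.1 rad) or (horizontal distance between unit2_mid and pocket2 below 0.004 m and z of unit2_mid in the frame of pocket2 between -0.002 and 0.002 m and angle between unit2_mid's own z axis and vertical below 0.06 rad and angle between the x axis of unit2_mid and the x axis of pocket2, either way round below 0.1 rad) or (horizontal distance between unit2_mid and pocket3 below 0.004 m and z of unit2_mid in the frame of pocket3 between -0.002 and 0.002 m and angle between unit2_mid's own z axis and vertical below 0.06 rad and angle between the x axis of unit2_mid and the x axis of pocket3, either way round below 0.1 rad)) and ((horizontal distance between unit3_mid and pocket0 below 0.004 m and z of unit3_mid in the frame of pocket0 between -0.002 and 0.002 m and angle between unit3_mid's own z axis and vertical below 0.06 rad and angle between the x axis of unit3_mid and the x axis of pocket0, either way round below 0.1 rad) or (horizontal distance between unit3_mid and pocket1 below 0.004 m and z of unit3_mid in the frame of pocket1 between -0.002 and 0.002 m and angle between unit3_mid's own z axis and vertical below 0.06 rad and angle between the x axis of unit3_mid and the x axis of pocket1, either way round below 0.1 rad) or (horizontal distance between unit3_mid and pocket2 below 0.004 m and z of unit3_mid in the frame of pocket2 between -0.002 and 0.002 m and angle between unit3_mid's own z axis and vertical below 0.06 rad and angle between the x axis of unit3_mid and the x axis of pocket2, either way round below 0.1 rad) or (horizontal distance between unit3_mid and pocket3 below 0.004 m and z of unit3_mid in the frame of pocket3 between -0.002 and 0.002 m and angle between unit3_mid's own z axis and vertical below 0.06 rad and angle between the x axis of unit3_mid and the x axis of pocket3, either way round below 0.1 rad)) and value of joint slide below 0.004 m), for 0.2 s.
4. the pressure pads bear on every body (all of step 3 and contact force between plate and unit0 above 4 N and contact force between plate and unit1 above 4 N and contact force between plate and unit2 above 4 N and contact force between plate and unit3 above 4 N), for 0.3 s.
At the end, for the whole second after the job is handed in: The slide is within 4 mm of home; every tracker body present lies in a pocket (centre within 4 mm sideways and 2 mm in height of the pocket's seat, level within 0.06 rad, square within 0.1 rad), at rest, with its pressure pad bearing on each with more than 4 N (all of step 4 and linear speed of each of unit0, unit1, unit2, unit3 below 0.02 m/s); the robot touches nothing.
It fails at once if one of the other loose things on the bench is moved more than 4 cm (distance of any of jar, tape, adapter, phone, lifter, driver from where it was at the start of the episode above 0.04 m).
Of unit0, unit1, unit2, unit3 only 3 to 4 are there at a start; the rules pass over those that are not, and their reading is None.
At some moment in a run one of unit0, unit1, unit2, unit3 may be knocked a few centimetres aside while the robot is not near it.
Once in a run the grip may slacken for a moment while it holds something.
It also fails if it takes over 210 s, if anything falls off the work surface, if the arm or the gripper's body presses on something with over 40 N, if the wrist force passes 120 N, or if a joint passes its speed limit or range.

### The arm

A 6-joint arm with a two-finger parallel gripper is mounted at the origin on the work surface. World frame = base frame: x ahead of the robot, y to its left, z up, the work surface at z = 0. Lengths are in m, angles in rad, forces in N, time in s.
With the tool pointing down it reaches from about 0.275 to 0.725 m from the base axis. Payload 5.6 kg.
Tool frame: the origin (TCP) lies on the centre line of the jaws, within the pads' length; the fingertips stand 19 mm ahead of it and the grasp point (between the pads) is the TCP; y points along the fingers, z is the direction in which the jaws open and shut, and the axes are right-handed (so a half turn about y gives the same grasp; the last joint's range is limited). The gripper opens to 85 mm and grips with 20 to 120 N. Pads are 22 mm wide; open, the fingers measure 114 mm over their backs; the gripper's body (76 mm by 85 mm) begins 54 mm behind the grasp point. The pads swing forward as they close: fully open they stand 13 mm farther back than shut.
Start: joints at [-0.923, 0.255, 0.108, 0, -1.424, -0.285], TCP at [0.195, -0.514, 0.25] pointing down, gripper open.
Joint ranges: [-2.95, 2.95], [-1.21, 1.97], [-1.09, 1.5], [-2.87, 1.71], [-2.94, -0.07], [-3.05, 3.05]. Speed limits (rad/s): [2.57, 2.57, 3.14, 3.14, 3.14, 3.14].

### API

Orientations are given as a unit quaternion [w, x, y, z].
In Python, from rig import bot, vision gives the robot as it stands.
- The arm moves only by the tool drive_tool, never from a script. Its argument "targets" is a list of rows, each an object of numbers: "dx", "dy", "dz": the shift along the tool's x, y, z in m; "yaw": the turn about the tool's y in units of 6 degrees (1.0 is 6 degrees); "hand": the opening, from 0 (shut) to 1 (fully open). In form: [{"dx": .., "dy": .., "dz": .., "yaw": .., "hand": ..}, ...]. A call has 1 to 10 rows; each row is the pose to reach, as a shift and turn from the pose commanded when the call began, along the tool's axes at that moment; what a row does not reach only later rows make up. A row lasts 1/10 s, in which the tool goes at most 50 mm and 8.59 degrees, less where a joint would pass 70% of its speed; a pose out of reach is approached as far as the arm can. A call with a gripper value outside its range is refused whole. The fingers move at their own pace and stop on an object; "squeeze" is the grip in N (left out, the last holds). Time passes only in rows, so rows that repeat a pose let the fingers close. It gives the time, the measured TCP pose, the force and the opening at its end, in the units of the state.
- bot.read_state(): the state, without advancing time (a new reading comes with each control period).
- vision.snapshot(name): name is "scene" or "top"; returns the picture (400x640x3 uint8, blue, green, red); there is no depth.
- vision.camera_info(name): a dict with "K" (3x3 intrinsics, pixels), "T" (4x4, takes a point from camera to world coordinates). Camera axes: x right, y down, z forward; pixel columns grow to the right and rows downward; lengths in m; the calibration is good to about 2 mm. A picture is of the moment at which its call begins. camera_info takes no time and is no camera call.
- bot.finish_job(): hands the job in, once; it reports no verdict.
The state is a dict: "time_s": time; "qpos": joint angles; "joint_vel": joint speeds; "effort": joint torques, N m; "tcp_pos": TCP position; "eef_rot": TCP orientation; "ft_force": force on the tool from outside, world axes, zero at the start; "wrist_torque": the same for the moment, N m; "finger_gap": opening from 0.0 (shut) to 1.0 (fully open).
Only numpy, scipy, OpenCV 4.12 (cv2) and the standard library are available. Lean on these libraries where they do the work, as an engineer would, in place of code of your own. Each camera call takes 0.05 s, during which the arm holds its last target.

## Working session

There is one attempt and no reset: what is moved stays moved. The work goes in short steps, Python scripts to look and compute and a tool call to move; the robot and the scene stay as the last step left them, time stands still between calls to the robot, and variables do not carry over. Pictures are saved under pics/ and viewed, and the job is handed in when it is done.

Besides the shell and the picture viewer there is one more tool, called after "Call:" as name([rows], argument=value, ...), one row to a line, values as JSON. drive_tool: Moves the arm, as the interface text tells. Its arguments: {"type":"object","properties":{"targets":{"type":"array"},"squeeze":{"type":"number"}},"required":["targets"]}

```bash
ls; mkdir -p pics; python3 - <<'E'
from rig import bot, vision
import cv2
print(bot.read_state())
for n in("scene","top"):
    im=vision.snapshot(n); cv2.imwrite(f"pics/{n}0.png",im)
    c=vision.camera_info(n); print(n,c)
E
```

```text
pics
{'time_s': 0.0, 'qpos': array([-9.23393939e-01,  2.55708829e-01,  1.06989291e-01, -4.76045816e-04,
       -1.42389296e+00, -2.84625061e-01]), 'joint_vel': array([ 3.39234090e-04, -1.67372872e-03,  5.51552877e-04, -3.86511915e-05,
       -2.10292714e-03,  9.90280989e-05]), 'effort': array([-1.54916083e-04, -3.86634135e+01,  2.37936205e+01,  5.36512166e+00,
       -6.10665258e-03, -5.06317292e-06]), 'tcp_pos': array([ 0.19508086, -0.51374038,  0.24940966]), 'eef_rot': array([ 0.69615869, -0.6948618 , -0.12739474,  0.12767433]), 'ft_force': array([-1.15041923,  0.12295925,  0.04715344]), 'wrist_torque': array([ 0.01787889, -0.01063008, -0.03905632]), 'finger_gap': 0.9973285407834649}
scene {'K': array([[383.74997728,   0.        , 310.3100996 ],
       [  0.        , 383.74997728, 195.38654087],
       [  0.        ,   0.        ,   1.        ]]), 'T': array([[-0.55042076,  0.73597296, -0.3941837 ,  0.92897274],
       [ 0.83480003,  0.47832719, -0.27260229,  0.21308943],
       [-0.01207913, -0.47911053, -0.87767146,  0.90555426],
       [ 0.        ,  0.        ,  0.        ,  1.        ]])}
top {'K': array([[386.63631199,   0.        , 318.55644725],
       [  0.        , 386.63631199, 195.5975126 ],
       [  0.        ,   0.        ,   1.        ]]), 'T': array([[-0.02521414, -0.98676698,  0.16017236,  0.36917055],
       [-0.99959563,  0.02277918, -0.01702041, -0.0447113 ],
       [ 0.01314659, -0.16053674, -0.98694231,  1.31138869],
       [ 0.        ,  0.        ,  0.        ,  1.        ]])}
```

View pics/scene0.png

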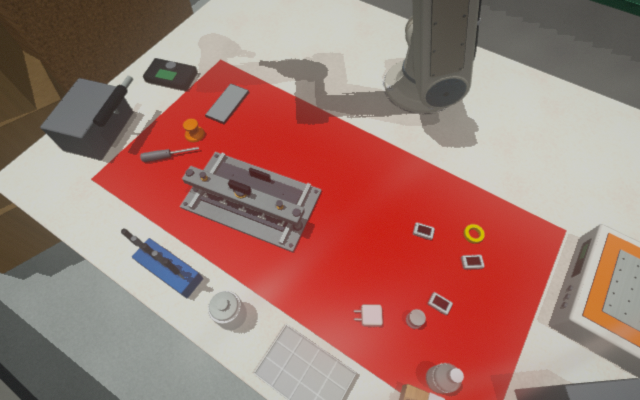

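View pics/top0.png

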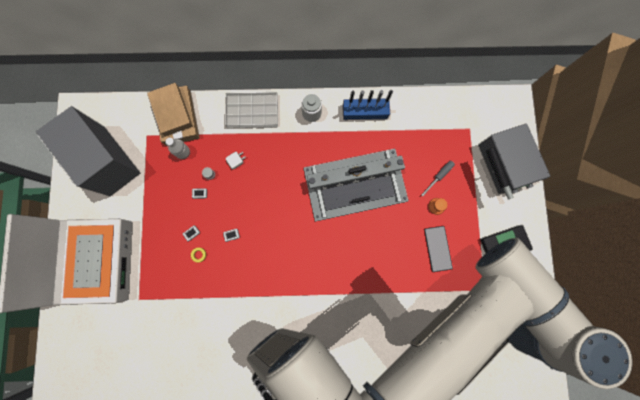

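```bash
cat > h.py <<'E'
import numpy as np, cv2
from rig import bot, vision
def ray(n,u,v):
    c=vision.camera_info(n);K,T=c["K"],c["T"]
    d=T[:3,:3]@np.linalg.solve(K,np.array([u,v,1.]));return T[:3,3],d
def at(n,u,v,z):
    o,d=ray(n,u,v);s=(z-o[2])/d[2];return o+s*d
def proj(n,p):
    c=vision.camera_info(n);K,T=c["K"],c["T"]
    q=K@(T[:3,:3].T@(np.asarray(p,float)-T[:3,3]));return q[:2]/q[2]
def crop(n,im,x0,y0,w,h,s,f):
    cv2.imwrite(f,cv2.resize(im[y0:y0+h,x0:x0+w],None,fx=s,fy=s,interpolation=cv2.INTER_CUBIC))
E
python3 - <<'E'
from h import *
t=cv2.imread("pics/top0.png");s=cv2.imread("pics/scene0.png")
crop("t",t,295,140,120,90,6,"pics/c1.png")
crop("s",s,170,140,160,120,5,"pics/c2.png")
crop("t",t,160,140,100,130,4.5,"pics/c3.png")
crop("s",s,390,200,110,130,4.5,"pics/c4.png")
E
```

```text
(no output)
```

View pics/c1.png

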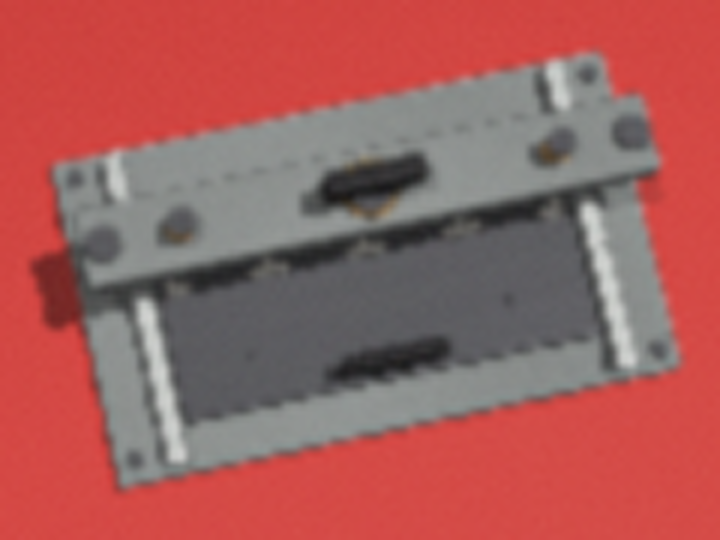

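View pics/c2.png

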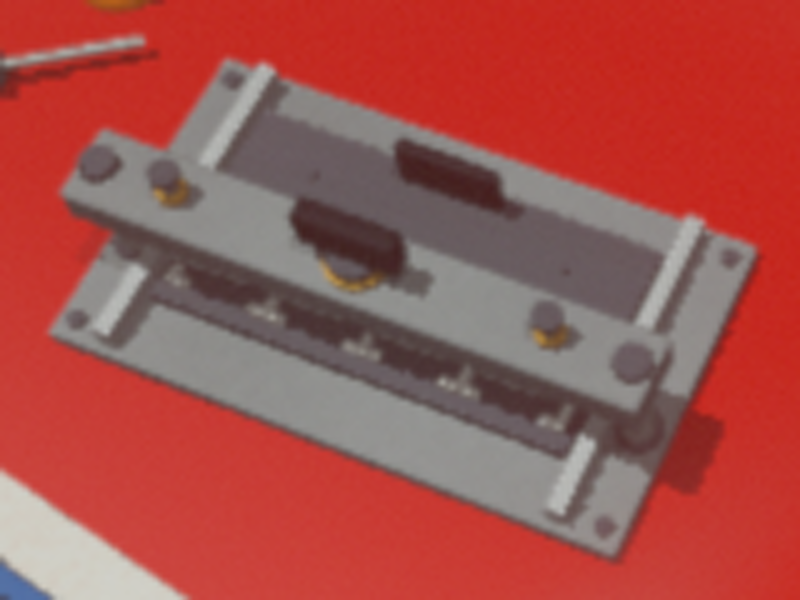

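View pics/c3.png

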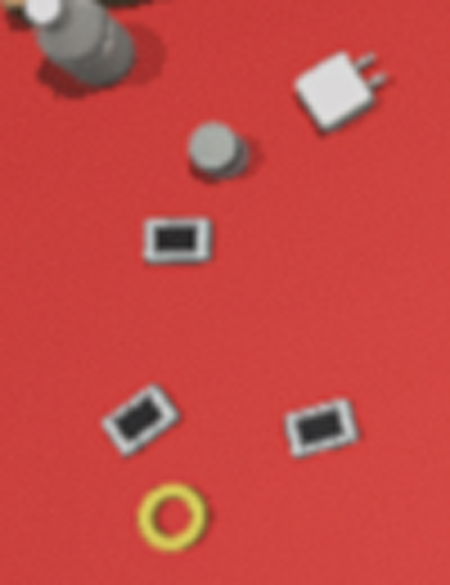

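View pics/c4.png

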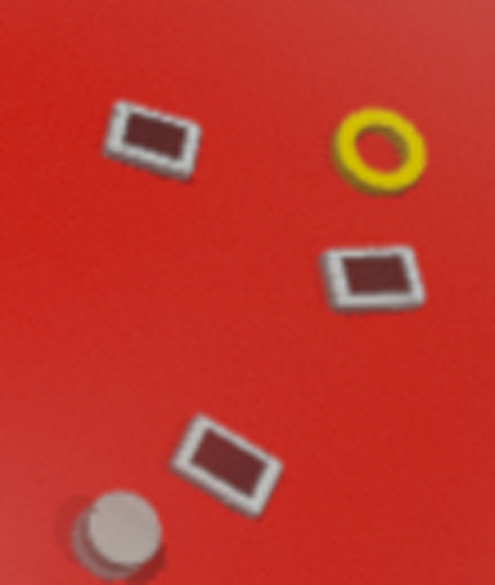

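```bash
cat > fit.py <<'E'
from h import *
from scipy.optimize import least_squares
t=lambda a:np.array(a)/6+[295,140]
s=lambda a:np.array(a)/5+[170,140]
F=[("top",t((57,165)),"b",(1,1)),("top",t((603,55)),"b",(1,-1)),("top",t((678,365)),"b",(-1,-1)),("top",t((122,487)),"b",(-1,1)),
("top",t((374,176)),"t",0),("top",t((397,352)),"p",0),("top",t((102,240)),"c",1),("top",t((630,130)),"c",-1),
("scene",s((226,58)),"b",(-1,-1)),("scene",s((757,245)),"b",(-1,1)),("scene",s((615,560)),"b",(1,1)),("scene",s((50,332)),"b",(1,-1)),
("scene",s((350,224)),"t",0),("scene",s((452,165)),"p",0),("scene",s((98,160)),"c",-1),("scene",s((634,360)),"c",1)]
def pts(p):
    x,y,a,zb,bx,cy,px,cz=p
    R=np.array([[np.cos(a),-np.sin(a)],[np.sin(a),np.cos(a)]])
    for n,uv,k,q in F:
        l,z={"b":lambda:((bx+q[0]*.095,q[1]*.163),zb),"t":lambda:((0,0),.126),"p":lambda:((px,0),.0555),"c":lambda:((0,q*cy),cz)}[k]()
        w=R@np.array(l)+[x,y]
        yield n,uv,k,q,proj(n,[*w,z])
def f(p): return np.concatenate([e[4]-e[1] for e in pts(p)])
r=least_squares(f,[.45,-.1,0.15,.008,0,.14,-.085,.09],loss="soft_l1")
print(r.x.round(4))
for e in pts(r.x): print(e[0],e[2],e[3],(e[4]-e[1]).round(2))
# units
for n,box in (("top",(160,180,100,65)),("scene",(395,215,100,110))):
    im=cv2.imread(f"pics/{n}0.png").astype(int)
    x0,y0,w,h=box
    up=4
    c=cv2.resize(im[y0:y0+h,x0:x0+w].astype(np.uint8),None,fx=up,fy=up,interpolation=cv2.INTER_CUBIC).astype(int)
    m=((c[...,1]>c[...,2]*.55)&(c[...,0]>c[...,2]*.5)).astype(np.uint8)
    cs,_=cv2.findContours(m,cv2.RETR_EXTERNAL,cv2.CHAIN_APPROX_NONE)
    for k in cs:
        A=cv2.contourArea(k)/up/up
        if A<40: continue
        mm=np.zeros_like(m);cv2.drawContours(mm,[k],-1,1,-1)
        g=(mm>0)&(c.sum(2)<300)
        ys,xs=np.nonzero(g)
        tou=lambda q:(np.array(q)+.5)/up-.5+[x0,y0]
        box=cv2.boxPoints(cv2.minAreaRect(k))
        W=np.array([at(n,*tou(b),.012)[:2] for b in box])
        e=[W[1]-W[0],W[2]-W[1]];L=[np.linalg.norm(v) for v in e]
        l=e[int(np.argmax(L))];ang=np.degrees(np.arctan2(l[1],l[0]))
        gc=at(n,*tou([xs.mean(),ys.mean()]),.017) if len(xs) else None
        print(n,A,"rect c",W.mean(0).round(4),"glass",gc,np.array(L).round(4),"long-axis ang",ang.round(1),"px",tou([xs.mean(),ys.mean()]) if len(xs) else 0)
E
python3 fit.py
```

```text
[ 0.6448 -0.1885  0.1866  0.0072 -0.0282  0.1472 -0.0858  0.089 ]
top b (1, 1) [-1.51  0.05]
top b (1, -1) [-1.18 -0.46]
top b (-1, -1) [-0.32  0.46]
top b (-1, 1) [-0.88  0.01]
top t 0 [-0.27 -0.75]
top p 0 [-0.61 -0.28]
top c 1 [-0.65  0.45]
top c -1 [-0.25  0.39]
scene b (-1, -1) [ 0.27 -0.05]
scene b (-1, 1) [0.04 0.28]
scene b (1, 1) [-0.24 -0.87]
scene b (1, -1) [-0.13  0.03]
scene t 0 [-1.47 -1.15]
scene p 0 [-1.79 -1.89]
scene c -1 [-0.25 -0.06]
scene c 1 [-0.49 -0.11]
top 156.78125 rect c [0.4547 0.229 ] glass [0.45489286 0.22904597 0.017     ] [0.0527 0.0361] long-axis ang -75.7 px [230.55675676 234.49831081]
top 159.0 rect c [0.464  0.3628] glass [0.463868   0.36238102 0.017     ] [0.0525 0.0365] long-axis ang -53.8 px [190.35221438 232.77358793]
top 150.625 rect c [0.5984 0.3385] glass [0.5980852  0.33755037 0.017     ] [0.0517 0.0353] long-axis ang -91.3 px [198.83952933 192.82384038]
scene 246.09375 rect c [0.6583 0.3059] glass [0.67824679 0.30291213 0.017     ] [0.0437 0.0343] long-axis ang 123.2 px [410.81666667 323.04166667]
scene 318.34375 rect c [0.6005 0.3391] glass [0.6007594 0.3387955 0.017    ] [0.0361 0.0509] long-axis ang 89.0 px [440.2758666  302.52836134]
scene 282.4375 rect c [0.4663 0.3631] glass [0.46734892 0.36301004 0.017     ] [0.0559 0.0363] long-axis ang 126.4 px [472.80727623 261.0915086 ]
scene 253.03125 rect c [0.4568 0.23  ] glass [0.45884226 0.23036262 0.017     ] [0.0372 0.0513] long-axis ang 104.0 px [423.74975822 230.53634752]
```

```bash
sed -i 's#np.array(a)/6+\[295,140\]#(np.array(a)+.5)/6-.5+[295,140]#; s#np.array(a)/5+\[170,140\]#(np.array(a)+.5)/5-.5+[170,140]#' fit.py
cat >> h.py <<'E'
from scipy.spatial.transform import Rotation as Ro
def tool():
    st=bot.read_state();w,x,y,z=st["eef_rot"]
    return st,Ro.from_quat([x,y,z,w]).as_matrix()
def plan(pos,ang=None,half=None):
    """pos world, ang = jaw direction (tool z) deg in world, mod 180"""
    st,R=tool();p=st["tcp_pos"]
    d=R.T@(np.asarray(pos)-p)
    cur=np.degrees(np.arctan2(R[1,2],R[0,2]))
    print("tcp",p.round(4),"jaw",cur.round(2),"q",st["qpos"].round(2),"gap",round(st["finger_gap"],3),"F",st["ft_force"].round(1),"T",st["wrist_torque"].round(2),"t",round(st["time_s"],2))
    print("down",R[:,1].round(3)," shift dx,dy,dz",d.round(4))
    if ang is not None:
        e=(ang-cur+90)%180-90
        print("yaw units (tool y down => neg of ccw):",round(-e/6,2),"alt",round(-(e-180*np.sign(e))/6,2))
E
python3 fit.py | head -17; python3 - <<'E'
from h import *
a=.187
plan([.5605,-.204,.18],np.degrees(a))
E
```

```text
tcp [ 0.1951 -0.5138  0.2495] jaw 110.79 q [-0.92  0.26  0.11 -0.   -1.42 -0.28] gap 0.999 F [-0.2 -0.4  0.1] T [ 0.01  0.01 -0.  ] t 0.1
down [-0.001  0.002 -1.   ]  shift dx,dy,dz [0.4516 0.0697 0.1598]
yaw units (tool y down => neg of ccw): -13.32 alt 16.68Traceback (most recent call last):
  File "fit.py", line 17, in <module>
    r=least_squares(f,[.45,-.1,0.15,.008,0,.14,-.085,.09],loss="soft_l1")
    return func(*args, **kwargs)
    result = trf(vector_fun.fun, vector_fun.jac, x0, f0, J0, lb, ub, ftol, xtol,
                 gtol, max_nfev, x_scale, loss_function, tr_solver,
                 tr_options.copy(), verbose, callback=callback_wrapped)
    return trf_no_bounds(
        fun, jac, x0, f0, J0, ftol, xtol, gtol, max_nfev, x_scale,
        loss_function, tr_solver, tr_options, verbose, callback=callback)
    J = jac(x)
    self._update_jac()
    ~~~~~~~~~~~~~~~~^^
    self.J = self.jac_wrapped(xp_copy(self.x), f0=self.f)
             ~~~~~~~~~~~~~~~~^^^^^^^^^^^^^^^^^^^^^^^^^^^^
    J, dct = approx_derivative(
             ~~~~~~~~~~~~~~~~~^
        self.fun,
        ^^^^^
[... 467 characters left out ...]
       ^^^^^^^
    f = np.atleast_1d(self.fun(x, *self.args, **self.kwargs))
                      ~~~~~~~~^^^^^^^^^^^^^^^^^^^^^^^^^^^^^^
    return np.atleast_1d(self.fun(x))
                         ~~~~~~~~^^^
    return self.f(x, *self.args, **self.kwargs)
           ~~~~~~^^^^^^^^^^^^^^^^^^^^^^^^^^^^^^
  File "fit.py", line 16, in f
    def f(p): return np.concatenate([e[4]-e[1] for e in pts(p)])
                                                        ~~~^^^
  File "fit.py", line 15, in pts
    yield n,uv,k,q,proj(n,[*w,z])
                   ~~~~^^^^^^^^^^
  File "h.py", line 9, in proj
    c=vision.camera_info(n);K,T=c["K"],c["T"]
ValueError: time passes only in moves, steps and waits
```

```bash
python3 - <<'E'
from rig import vision
import pickle
pickle.dump({n:vision.camera_info(n) for n in("top","scene")},open("cam.pkl","wb"))
E
sed -i 's/c=vision.camera_info(n);K/c=CAM[n];K/; 2a import pickle; CAM=pickle.load(open("cam.pkl","rb"))' h.py; head -5 h.py
python3 fit.py | head -17; python3 -c "
from h import *
print(proj('top',[.5605,-.204,.0]))"
```

```text
import numpy as np, cv2
from rig import bot, vision
import pickle; CAM=pickle.load(open("cam.pkl","rb"))
def ray(n,u,v):
    c=CAM[n];K,T=c["K"],c["T"]
[ 0.6456 -0.1879  0.1863  0.0109 -0.028   0.1467 -0.0854  0.0926]
top b (1, 1) [-1.3  -0.05]
top b (1, -1) [-0.72 -0.58]
top b (-1, -1) [0.16 0.48]
top b (-1, 1) [-0.66  0.04]
top t 0 [-0.05 -0.55]
top p 0 [-0.41 -0.19]
top c 1 [-0.27  0.38]
top c -1 [0.06 0.36]
scene b (-1, -1) [ 0.35 -0.08]
scene b (-1, 1) [0.47 0.38]
scene b (1, 1) [ 0.06 -0.55]
scene b (1, -1) [-0.22  0.15]
scene t 0 [-1.07 -0.41]
scene p 0 [-1.44 -1.08]
scene c -1 [-0.09 -0.05]
scene c 1 [-0.34 -0.09]
[358.50077043 200.86868696]
```

Call:
drive_tool([
  {"dx": 0.452,"dy": 0.07,"dz": 0.16,"yaw": -13.3,"hand": 0.5},
  {"dx": 0.452,"dy": 0.07,"dz": 0.16,"yaw": -13.3,"hand": 0.5},
  {"dx": 0.452,"dy": 0.07,"dz": 0.16,"yaw": -13.3,"hand": 0.5},
  {"dx": 0.452,"dy": 0.07,"dz": 0.16,"yaw": -13.3,"hand": 0.5},
  {"dx": 0.452,"dy": 0.07,"dz": 0.16,"yaw": -13.3,"hand": 0.5},
  {"dx": 0.452,"dy": 0.07,"dz": 0.16,"yaw": -13.3,"hand": 0.5},
  {"dx": 0.452,"dy": 0.07,"dz": 0.16,"yaw": -13.3,"hand": 0.5},
  {"dx": 0.452,"dy": 0.07,"dz": 0.16,"yaw": -13.3,"hand": 0.5},
  {"dx": 0.452,"dy": 0.07,"dz": 0.16,"yaw": -13.3,"hand": 0.5},
  {"dx": 0.452,"dy": 0.07,"dz": 0.16,"yaw": -13.3,"hand": 0.5},
])

```text
time_s: 1.1
tcp_pos: [0.5625, -0.2017, 0.179]
eef_rot: [0.451, -0.449, -0.545, 0.546]
ft_force: [0.7, -0.5, 0.3]
finger_gap: 0.499
```

```bash
python3 - <<'E'
from h import *
plan([.5616,-.2038,.047],10.7)
im=vision.snapshot("scene");crop("s",im,150,100,160,120,5,"pics/c5.png")
E
```

```text
tcp [ 0.5625 -0.2017  0.179 ] jaw -169.05 q [-0.08  0.38  0.1  -0.   -1.29  0.27] gap 0.499 F [ 0.7 -0.5  0.3] T [-0.11  0.06  0.02] t 1.1
down [-0.001  0.001 -1.   ]  shift dx,dy,dz [-0.002   0.132   0.0011]
yaw units (tool y down => neg of ccw): 0.04 alt -29.96
```

View pics/c5.png

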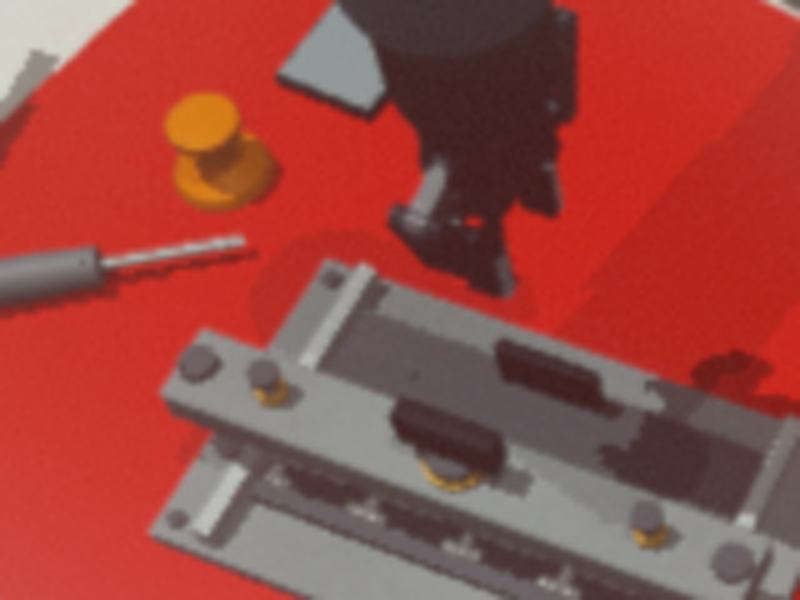

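Call:
drive_tool([
  {"dx": -0.002,"dy": 0.04,"dz": 0.001,"yaw": 0,"hand": 0.5},
  {"dx": -0.002,"dy": 0.08,"dz": 0.001,"yaw": 0,"hand": 0.5},
  {"dx": -0.002,"dy": 0.11,"dz": 0.001,"yaw": 0,"hand": 0.5},
  {"dx": -0.002,"dy": 0.125,"dz": 0.001,"yaw": 0,"hand": 0.5},
  {"dx": -0.002,"dy": 0.131,"dz": 0.001,"yaw": 0,"hand": 0.5},
  {"dx": -0.002,"dy": 0.131,"dz": 0.001,"yaw": 0,"hand": 0.0},
  {"dx": -0.002,"dy": 0.131,"dz": 0.001,"yaw": 0,"hand": 0.0},
  {"dx": -0.002,"dy": 0.131,"dz": 0.001,"yaw": 0,"hand": 0.0},
  {"dx": -0.002,"dy": 0.131,"dz": 0.001,"yaw": 0,"hand": 0.0},
  {"dx": -0.002,"dy": 0.131,"dz": 0.001,"yaw": 0,"hand": 0.0},
], squeeze=20)

```text
time_s: 2.15
tcp_pos: [0.5609, -0.2066, 0.0504]
eef_rot: [-0.451, 0.452, 0.544, -0.544]
ft_force: [-1.5, -0.2, 4.8]
finger_gap: 0.111
```

```bash
python3 - <<'E'
from h import *
plan([.5616,-.2038,.047],10.7)
E
```

```text
tcp [ 0.5609 -0.2066  0.0504] jaw -169.4 q [-0.09  0.48 -0.09  0.   -1.    0.28] gap 0.111 F [-1.5 -0.2  4.8] T [0.03 0.57 0.12] t 2.15
down [ 0.002 -0.001 -1.   ]  shift dx,dy,dz [ 0.0026  0.0034 -0.0012]
yaw units (tool y down => neg of ccw): -0.02 alt 29.98
```

Call:
drive_tool([
  {"dx": 0,"dy": -0.002,"dz": 0.012,"yaw": 0,"hand": 0.0},
  {"dx": 0,"dy": -0.002,"dz": 0.024,"yaw": 0,"hand": 0.0},
  {"dx": 0,"dy": -0.002,"dz": 0.036,"yaw": 0,"hand": 0.0},
  {"dx": 0,"dy": -0.002,"dz": 0.048,"yaw": 0,"hand": 0.0},
  {"dx": 0,"dy": -0.002,"dz": 0.06,"yaw": 0,"hand": 0.0},
  {"dx": 0,"dy": -0.002,"dz": 0.072,"yaw": 0,"hand": 0.0},
  {"dx": 0,"dy": -0.002,"dz": 0.083,"yaw": 0,"hand": 0.0},
  {"dx": 0,"dy": -0.002,"dz": 0.09,"yaw": 0,"hand": 0.0},
  {"dx": 0,"dy": -0.002,"dz": 0.095,"yaw": 0,"hand": 0.0},
  {"dx": 0,"dy": -0.002,"dz": 0.096,"yaw": 0,"hand": 0.0},
])

```text
time_s: 3.15
tcp_pos: [0.4675, -0.2242, 0.0506]
eef_rot: [-0.451, 0.453, 0.545, -0.543]
ft_force: [8.4, -3.4, -15.0]
finger_gap: 0.111
```

Call:
drive_tool([
  {"dx": 0,"dy": 0,"dz": 0.001,"yaw": 0,"hand": 0.0},
  {"dx": 0,"dy": 0,"dz": 0.001,"yaw": 0,"hand": 0.0},
])

```text
time_s: 3.35
tcp_pos: [0.4675, -0.2242, 0.0505]
eef_rot: [-0.45, 0.453, 0.545, -0.543]
ft_force: [9.2, -3.5, -14.9]
finger_gap: 0.117
```

```bash
python3 - <<'E'
from h import *
plan([.5609,-.2066,.047],10.7)
im=vision.snapshot("scene");crop("s",im,150,100,200,150,4,"pics/c6.png")
im=vision.snapshot("top");crop("s",im,280,130,160,120,5,"pics/c7.png")
E
```

```text
tcp [ 0.4675 -0.2242  0.0505] jaw -169.42 q [-0.15  0.34 -0.31 -0.   -0.91  0.33] gap 0.117 F [  9.2  -3.5 -14.9] T [-1.19 -3.04  0.03] t 3.35
down [ 0.005 -0.    -1.   ]  shift dx,dy,dz [ 0.0002  0.004  -0.0951]
yaw units (tool y down => neg of ccw): -0.02 alt 29.98
```

View pics/c6.png

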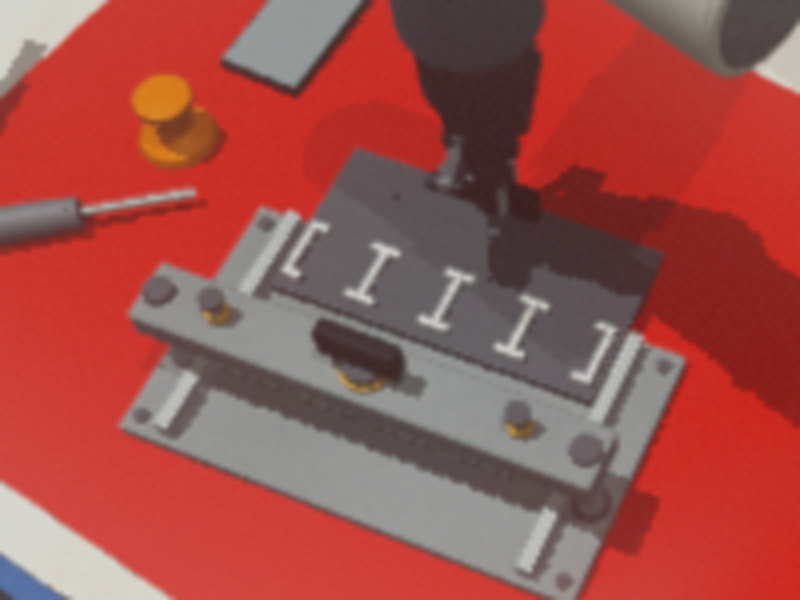

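View pics/c7.png

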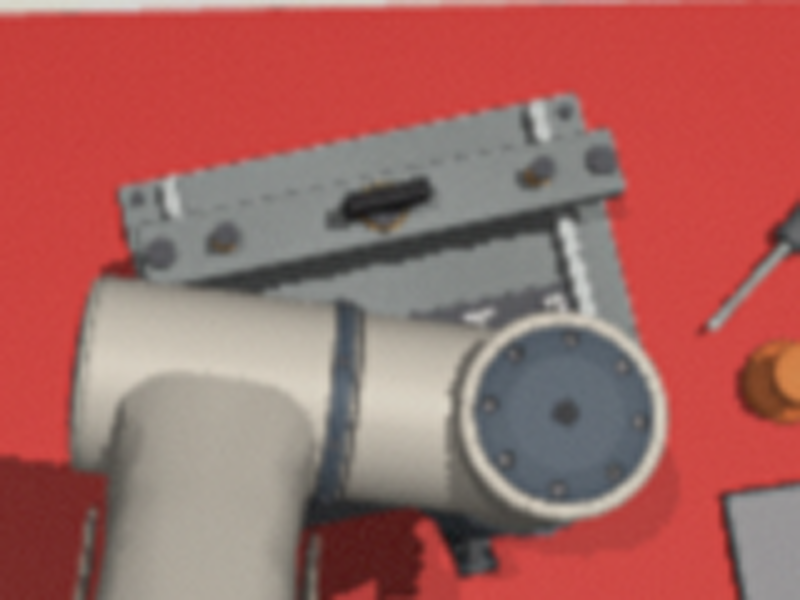

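Call:
drive_tool([
  {"dx": 0,"dy": 0,"dz": -0.001,"yaw": 0,"hand": 0.5},
  {"dx": 0,"dy": 0,"dz": -0.001,"yaw": 0,"hand": 0.5},
  {"dx": 0,"dy": 0,"dz": -0.001,"yaw": 0,"hand": 0.5},
  {"dx": 0,"dy": -0.04,"dz": -0.001,"yaw": 0,"hand": 0.6},
  {"dx": 0,"dy": -0.09,"dz": -0.001,"yaw": 0,"hand": 0.7},
  {"dx": 0,"dy": -0.13,"dz": -0.001,"yaw": 0,"hand": 0.7},
  {"dx": 0,"dy": -0.13,"dz": -0.001,"yaw": 0,"hand": 0.7},
])

```text
time_s: 4.15
tcp_pos: [0.469, -0.2252, 0.1882]
eef_rot: [-0.447, 0.456, 0.546, -0.543]
ft_force: [0.4, -0.2, 0.5]
finger_gap: 0.701
```

```bash
python3 - <<'E'
from h import *
plan([.4565,.2297,.17],14.1)
E
```

```text
tcp [ 0.469  -0.2252  0.1882] jaw -169.37 q [-0.14  0.22 -0.1   0.   -1.24  0.33] gap 0.701 F [ 0.4 -0.2  0.5] T [ 0.06 -0.05 -0.06] t 4.15
down [ 0.012 -0.004 -1.   ]  shift dx,dy,dz [ 0.4496  0.0162 -0.0714]
yaw units (tool y down => neg of ccw): -0.58 alt 29.42
```

Call:
drive_tool([
  {"dx": 0.45,"dy": 0.016,"dz": -0.071,"yaw": -0.6,"hand": 0.7},
  {"dx": 0.45,"dy": 0.016,"dz": -0.071,"yaw": -0.6,"hand": 0.7},
  {"dx": 0.45,"dy": 0.016,"dz": -0.071,"yaw": -0.6,"hand": 0.7},
  {"dx": 0.45,"dy": 0.016,"dz": -0.071,"yaw": -0.6,"hand": 0.7},
  {"dx": 0.45,"dy": 0.016,"dz": -0.071,"yaw": -0.6,"hand": 0.7},
  {"dx": 0.45,"dy": 0.016,"dz": -0.071,"yaw": -0.6,"hand": 0.7},
  {"dx": 0.45,"dy": 0.016,"dz": -0.071,"yaw": -0.6,"hand": 0.7},
  {"dx": 0.45,"dy": 0.016,"dz": -0.071,"yaw": -0.6,"hand": 0.7},
  {"dx": 0.45,"dy": 0.016,"dz": -0.071,"yaw": -0.6,"hand": 0.7},
  {"dx": 0.45,"dy": 0.016,"dz": -0.071,"yaw": -0.6,"hand": 0.7},
])

```text
time_s: 5.15
tcp_pos: [0.4525, 0.2356, 0.1647]
eef_rot: [-0.433, 0.433, 0.559, -0.559]
ft_force: [-0.5, -0.6, -1.2]
finger_gap: 0.699
```

```bash
python3 - <<'E'
from h import *
plan([.4565,.2297,.024],14.1)
im=vision.snapshot("scene");cv2.imwrite("pics/scene1.png",im);crop("s",im,170,110,200,150,4,"pics/c8.png")
im=vision.snapshot("top");cv2.imwrite("pics/top1.png",im);crop("s",im,290,130,130,100,6,"pics/c9.png");cv2.imwrite("pics/t1.png",im)
E
```

```text
tcp [0.4525 0.2356 0.1647] jaw -165.57 q [ 0.79  0.22 -0.16 -0.   -1.19 -0.54] gap 0.699 F [-0.5 -0.6 -1.2] T [-0.1   0.06  0.01] t 5.15
down [-0.  0. -1.]  shift dx,dy,dz [-0.0068  0.1407 -0.0024]
yaw units (tool y down => neg of ccw): 0.06 alt -29.94
```

View pics/scene1.png

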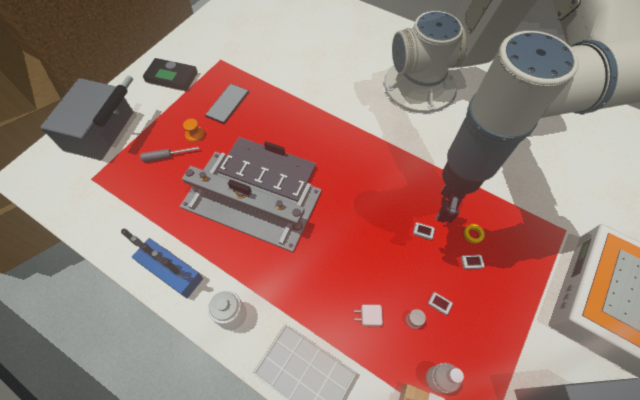

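View pics/c8.png

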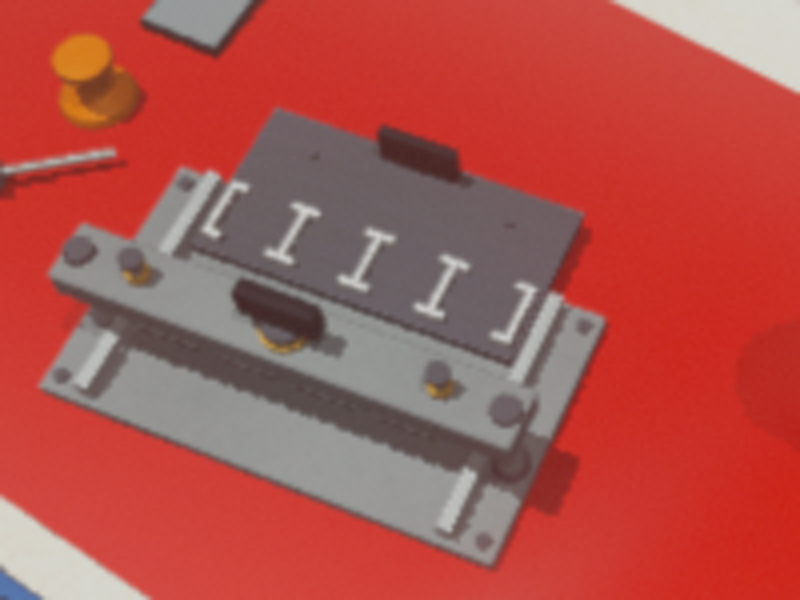

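View pics/c9.png

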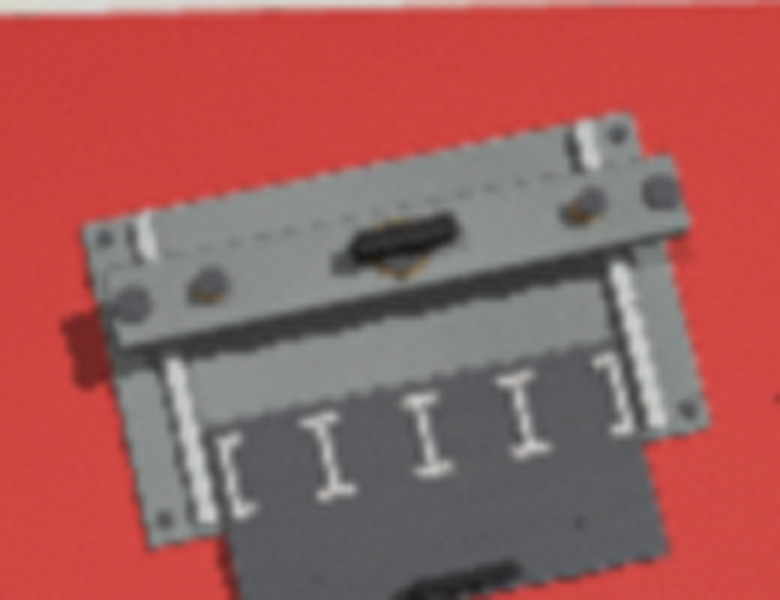

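View pics/t1.png

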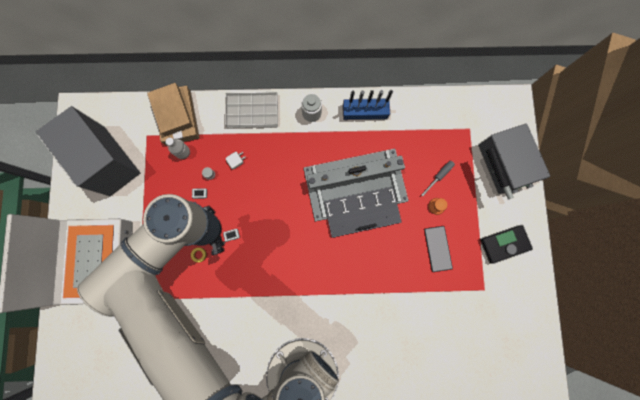

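```bash
python3 - <<'E'
from h import *
a=.1863; X=np.array([np.cos(a),np.sin(a)]);Y=np.array([-np.sin(a),np.cos(a)])
for n,(x0,y0,w,h) in (("top",(325,185,80,35)),("scene",(215,145,95,55))):
    im=cv2.imread(f"pics/{n}1.png");up=6
    c=cv2.resize(im[y0:y0+h,x0:x0+w],None,fx=up,fy=up,interpolation=cv2.INTER_CUBIC)
    m=(c.min(2)>165).astype(np.uint8) if n=="top" else (c.min(2)>150).astype(np.uint8)
    cv2.imwrite(f"pics/m_{n}.png",m*255)
    k,l,st,ce=cv2.connectedComponentsWithStats(m)
    for i in range(1,k):
        if st[i,4]<15*36*.3: continue
        u=(ce[i]+.5)/up-.5+[x0,y0]
        p=at(n,*u,.0305)[:2]; q=p-[.6455,-.188]
        print(n,u.round(1),st[i,4]/36,p.round(4),"local",(q@X).round(4),(q@Y).round(4))
print("pull local from tcp", (np.array([.4675,-.2242])-[.6455,-.188])@X,(np.array([.4675,-.2242])-[.6455,-.188])@Y)
E
```

```text
top [397.5 192.6] 41.361111111111114 [ 0.5812 -0.3332] local -0.0901 -0.1308
top [359.4 196.3] 5.0 [ 0.5714 -0.204 ] local -0.0758 -0.002
top [342.9 200.1] 5.916666666666667 [ 0.5599 -0.1481] local -0.0767 0.0551
top [327.3 204.1] 4.805555555555555 [ 0.5477 -0.0955] local -0.079 0.1091
top [378. 204.] 5.5 [ 0.5439 -0.2653] local -0.1142 -0.0572
top [361.6 206.8] 7.25 [ 0.5359 -0.2099] local -0.1118 -0.0012
top [345.5 210.6] 7.083333333333333 [ 0.5243 -0.1553] local -0.1131 0.0546
scene [218.6 159.6] 51.77777777777778 [ 0.5798 -0.3315] local -0.0911 -0.1288
scene [225.1 161.5] 34.833333333333336 [ 0.5749 -0.3127] local -0.0925 -0.1095
scene [242.7 167.6] 46.138888888888886 [ 0.5644 -0.2597] local -0.093 -0.0554
scene [261.  174.4] 47.861111111111114 [ 0.5545 -0.2049] local -0.0926 0.0003
scene [279.9 181.2] 49.111111111111114 [ 0.5442 -0.15  ] local -0.0925 0.0561
scene [298.7 187.9] 39.916666666666664 [ 0.5337 -0.0966] local -0.0929 0.1105
scene [304.6 191.5] 56.5 [ 0.5343 -0.0776] local -0.0888 0.1291
scene [231.2 194.2] 8.055555555555555 [ 0.6456 -0.2337] local -0.0084 -0.045
pull local from tcp -0.1816250554067923 -0.0026036989994246145
```

Call:
drive_tool([
  {"dx": -0.007,"dy": 0.01,"dz": -0.001,"yaw": -15,"hand": 0.9},
  {"dx": -0.007,"dy": 0.02,"dz": -0.001,"yaw": -15,"hand": 0.9},
  {"dx": -0.007,"dy": 0.03,"dz": -0.001,"yaw": -15,"hand": 0.9},
  {"dx": -0.007,"dy": 0.04,"dz": -0.001,"yaw": -15,"hand": 0.9},
  {"dx": -0.007,"dy": 0.05,"dz": -0.001,"yaw": -15,"hand": 0.9},
  {"dx": -0.007,"dy": 0.06,"dz": -0.001,"yaw": -15,"hand": 0.9},
  {"dx": -0.007,"dy": 0.07,"dz": -0.001,"yaw": -15,"hand": 0.9},
  {"dx": -0.007,"dy": 0.08,"dz": -0.001,"yaw": -15,"hand": 0.9},
  {"dx": -0.007,"dy": 0.09,"dz": -0.001,"yaw": -15,"hand": 0.9},
  {"dx": -0.007,"dy": 0.09,"dz": -0.001,"yaw": -15,"hand": 0.9},
])

```text
time_s: 6.25
tcp_pos: [0.455, 0.2226, 0.0741]
eef_rot: [-0.063, 0.065, -0.704, 0.705]
ft_force: [-0.5, -1.1, 0.5]
finger_gap: 0.899
```

Call:
drive_tool([
  {"dx": 0,"dy": 0,"dz": 0,"yaw": 0,"hand": 0.9},
  {"dx": 0,"dy": 0,"dz": 0,"yaw": 0,"hand": 0.9},
])

```text
time_s: 6.45
tcp_pos: [0.456, 0.2239, 0.0756]
eef_rot: [0.061, -0.06, 0.705, -0.704]
ft_force: [-0.3, 0.2, -0.9]
finger_gap: 0.905
```

```bash
python3 - <<'E'
from h import *
plan([.456,.2295,.023],104.1)
im=vision.snapshot("scene");crop("s",im,380,160,110,90,6,"pics/c10.png")
E
```

```text
tcp [0.456  0.2239 0.0756] jaw -80.17 q [ 0.77  0.3  -0.3   0.   -0.97  0.98] gap 0.905 F [-0.3  0.2 -0.9] T [-0.03  0.02 -0.  ] t 6.45
down [ 0.  0. -1.]  shift dx,dy,dz [-0.0009  0.0526 -0.0055]
yaw units (tool y down => neg of ccw): -0.71 alt 29.29
```

View pics/c10.png

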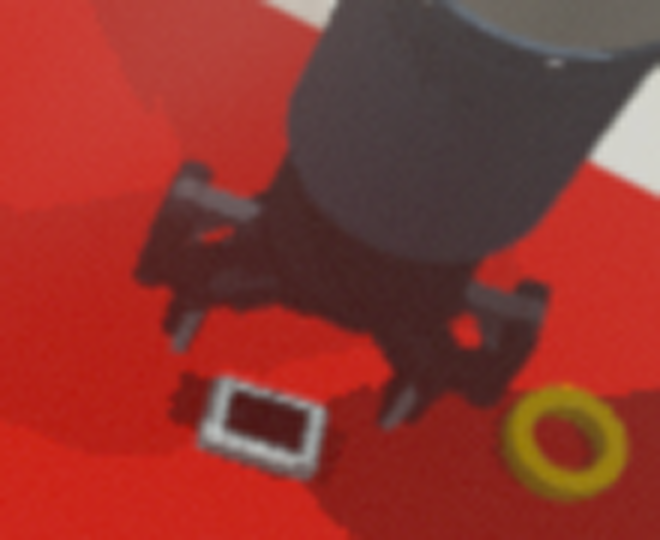

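Call:
drive_tool([
  {"dx": -0.001,"dy": 0.005,"dz": -0.0055,"yaw": -0.7,"hand": 0.9},
  {"dx": -0.001,"dy": 0.025,"dz": -0.0055,"yaw": -0.7,"hand": 0.9},
  {"dx": -0.001,"dy": 0.045,"dz": -0.0055,"yaw": -0.7,"hand": 0.9},
  {"dx": -0.001,"dy": 0.052,"dz": -0.0055,"yaw": -0.7,"hand": 0.9},
  {"dx": -0.001,"dy": 0.052,"dz": -0.0055,"yaw": -0.7,"hand": 0.7},
  {"dx": -0.001,"dy": 0.052,"dz": -0.0055,"yaw": -0.7,"hand": 0.5},
  {"dx": -0.001,"dy": 0.052,"dz": -0.0055,"yaw": -0.7,"hand": 0.5},
  {"dx": -0.001,"dy": 0.052,"dz": -0.0055,"yaw": -0.7,"hand": 0.4},
  {"dx": -0.001,"dy": 0.052,"dz": -0.0055,"yaw": -0.7,"hand": 0.4},
], squeeze=20)

```text
time_s: 7.4
tcp_pos: [0.4564, 0.2309, 0.0243]
eef_rot: [0.089, -0.088, 0.702, -0.701]
ft_force: [-0.1, 0.6, 5.2]
finger_gap: 0.555
```

```bash
python3 - <<'E'
from h import *
plan([.456,.2295,.023],14.1)
im=vision.snapshot("scene");crop("s",im,380,160,110,90,6,"pics/c11.png")
E
```

```text
tcp [0.4564 0.2309 0.0243] jaw -75.66 q [ 0.78  0.37 -0.36  0.   -0.84  1.05] gap 0.555 F [-0.1  0.6  5.2] T [-0.    0.32  0.01] t 7.4
down [ 0.002  0.001 -1.   ]  shift dx,dy,dz [0.0008 0.0013 0.0013]
yaw units (tool y down => neg of ccw): -14.96 alt 15.04
```

View pics/c11.png

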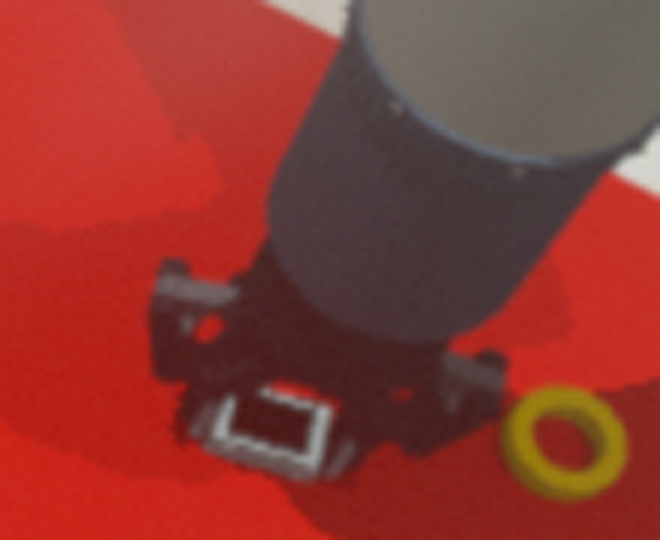

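Call:
drive_tool([
  {"dx": 0,"dy": 0,"dz": 0,"yaw": 0,"hand": 0.7},
  {"dx": 0,"dy": 0,"dz": 0,"yaw": 0,"hand": 0.8},
  {"dx": 0,"dy": -0.02,"dz": 0,"yaw": 0,"hand": 0.8},
  {"dx": 0,"dy": -0.06,"dz": 0,"yaw": 3,"hand": 0.8},
  {"dx": 0,"dy": -0.06,"dz": 0,"yaw": 15,"hand": 0.7},
  {"dx": 0,"dy": -0.06,"dz": 0,"yaw": 15,"hand": 0.7},
  {"dx": 0,"dy": -0.06,"dz": 0,"yaw": 15,"hand": 0.7},
  {"dx": 0,"dy": -0.06,"dz": 0,"yaw": 15,"hand": 0.7},
  {"dx": 0,"dy": -0.06,"dz": 0,"yaw": 15,"hand": 0.7},
  {"dx": 0,"dy": -0.06,"dz": 0,"yaw": 15,"hand": 0.7},
])

```text
time_s: 8.45
tcp_pos: [0.4556, 0.2303, 0.0829]
eef_rot: [0.278, -0.277, -0.65, 0.651]
ft_force: [0.3, 0.3, -0.2]
finger_gap: 0.705
```

Call:
drive_tool([
  {"dx": 0,"dy": 0,"dz": 0,"yaw": 6,"hand": 0.7},
  {"dx": 0,"dy": 0,"dz": 0,"yaw": 6,"hand": 0.7},
  {"dx": 0,"dy": 0,"dz": 0,"yaw": 6,"hand": 0.7},
])

```text
time_s: 8.75
tcp_pos: [0.4556, 0.2303, 0.0829]
eef_rot: [0.416, -0.415, -0.572, 0.572]
ft_force: [0.7, -1.0, -0.2]
finger_gap: 0.705
```

```bash
cat > units.py <<'E'
from h import *
def units(n,im,zr=.017):
    up=4;out=[]
    H,W_=im.shape[:2]
    c=cv2.resize(im,None,fx=up,fy=up,interpolation=cv2.INTER_CUBIC).astype(int)
    m=((c[...,1]>c[...,2]*.55)&(c[...,0]>c[...,2]*.5)&(c.max(2)>120)).astype(np.uint8)
    cs,_=cv2.findContours(m,cv2.RETR_CCOMP,cv2.CHAIN_APPROX_NONE)
    for k in cs:
        A=cv2.contourArea(k)/up/up
        if not 90<A<420: continue
        tou=lambda q:(np.array(q)+.5)/up-.5
        W=np.array([at(n,*tou(b),.012)[:2] for b in cv2.boxPoints(cv2.minAreaRect(k))])
        e=[W[1]-W[0],W[2]-W[1]];L=[np.linalg.norm(v) for v in e]
        if not (.045<max(L)<.06 and .03<min(L)<.041): continue
        mm=np.zeros_like(m);cv2.drawContours(mm,[k],-1,1,-1)
        ys,xs=np.nonzero((mm>0)&(c.sum(2)<300))
        if len(xs)<100: continue
        l=e[int(np.argmax(L))];ang=np.degrees(np.arctan2(l[1],l[0]))%180
        g=at(n,*tou([xs.mean(),ys.mean()]),zr)[:2]
        print(n,"glass",g.round(4),"rect",W.mean(0).round(4),"long",ang.round(1),"jaw",(ang-90).round(1),np.array(L).round(4))
if __name__=="__main__":
    for n in("top","scene"):
        im=vision.snapshot(n);cv2.imwrite(f"pics/{n}_u.png",im);units(n,im)
    plan([.456,.2305,.024],14.1)
E
python3 units.py
```

```text
top glass [ 0.4208 -0.6915] rect [ 0.4216 -0.6941] long 106.5 jaw 16.5 [0.0598 0.0333]
top glass [0.598  0.3372] rect [0.5984 0.3389] long 88.7 jaw -1.3 [0.0525 0.0353]
scene glass [0.6003 0.3388] rect [0.6007 0.339 ] long 91.0 jaw 1.0 [0.0364 0.0508]
scene glass [0.4665 0.3627] rect [0.4662 0.3631] long 125.8 jaw 35.8 [0.0563 0.0364]
tcp [0.4556 0.2303 0.083 ] jaw -161.7 q [ 0.78  0.3  -0.29 -0.   -0.99 -0.46] gap 0.699 F [0.8 0.3 0.2] T [ 0.05  0.05 -0.07] t 8.85
down [-0.001 -0.    -1.   ]  shift dx,dy,dz [ 0.0001  0.059  -0.0005]
yaw units (tool y down => neg of ccw): 0.7 alt -29.3
```

Call:
drive_tool([
  {"dx": 0,"dy": 0.01,"dz": 0,"yaw": 0.7,"hand": 0.7},
  {"dx": 0,"dy": 0.03,"dz": 0,"yaw": 0.7,"hand": 0.7},
  {"dx": 0,"dy": 0.05,"dz": 0,"yaw": 0.7,"hand": 0.7},
  {"dx": 0,"dy": 0.056,"dz": 0,"yaw": 0.7,"hand": 0.7},
  {"dx": 0,"dy": 0.056,"dz": 0,"yaw": 0.7,"hand": 0.6},
  {"dx": 0,"dy": 0.056,"dz": 0,"yaw": 0.7,"hand": 0.2},
  {"dx": 0,"dy": 0.056,"dz": 0,"yaw": 0.7,"hand": 0.2},
  {"dx": 0,"dy": 0.056,"dz": 0,"yaw": 0.7,"hand": 0.2},
  {"dx": 0,"dy": 0.056,"dz": 0,"yaw": 0.7,"hand": 0.2},
  {"dx": 0,"dy": 0.056,"dz": 0,"yaw": 0.7,"hand": 0.2},
], squeeze=40)

```text
time_s: 9.85
tcp_pos: [0.4566, 0.2311, 0.0284]
eef_rot: [-0.434, 0.434, 0.559, -0.557]
ft_force: [-1.7, 0.5, 6.6]
finger_gap: 0.355
```

```bash
python3 - <<'E'
from h import *
plan([.456,.2305,.17],10.7)
im=vision.snapshot("scene");crop("s",im,380,160,110,90,6,"pics/c12.png")
E
```

```text
tcp [0.4566 0.2311 0.0284] jaw -165.77 q [ 0.78  0.36 -0.35  0.   -0.85 -0.53] gap 0.355 F [-1.7  0.5  6.6] T [0.03 0.4  0.04] t 9.85
down [ 0.002  0.001 -1.   ]  shift dx,dy,dz [-0.0003 -0.1416  0.0004]
yaw units (tool y down => neg of ccw): 0.59 alt -29.41
```

View pics/c12.png

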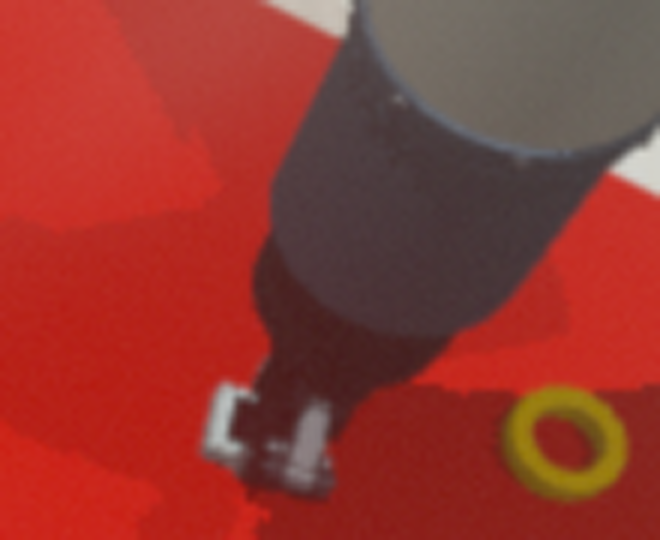

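Call:
drive_tool([
  {"dx": 0,"dy": -0.03,"dz": 0,"yaw": 0,"hand": 0.2},
  {"dx": 0,"dy": -0.08,"dz": 0,"yaw": 0,"hand": 0.2},
  {"dx": 0,"dy": -0.1,"dz": 0,"yaw": 0.6,"hand": 0.2},
  {"dx": 0,"dy": -0.1,"dz": 0,"yaw": 0.6,"hand": 0.2},
])

```text
time_s: 10.3
tcp_pos: [0.4576, 0.2318, 0.1311]
eef_rot: [-0.451, 0.453, 0.546, -0.541]
ft_force: [0.2, 0.1, -1.2]
finger_gap: 0.357
```

```bash
python3 - <<'E'
from h import *
plan([.5572,-.2325,.125],10.7)
im=vision.snapshot("scene");crop("s",im,360,130,130,110,5,"pics/c13.png")
E
```

```text
tcp [0.4576 0.2318 0.1311] jaw -169.47 q [ 0.78  0.25 -0.21  0.   -1.1  -0.59] gap 0.357 F [ 0.2  0.1 -1.2] T [ 0.06  0.02 -0.02] t 10.3
down [ 0.006  0.005 -1.   ]  shift dx,dy,dz [-0.4747  0.0045 -0.013 ]
yaw units (tool y down => neg of ccw): -0.03 alt 29.97
```

View pics/c13.png

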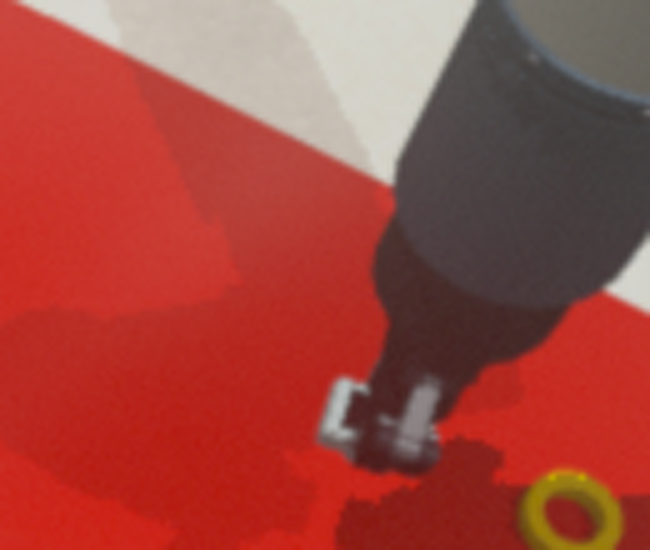

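Call:
drive_tool([
  {"dx": -0.475,"dy": 0.004,"dz": -0.013,"yaw": 0,"hand": 0.2},
  {"dx": -0.475,"dy": 0.004,"dz": -0.013,"yaw": 0,"hand": 0.2},
  {"dx": -0.475,"dy": 0.004,"dz": -0.013,"yaw": 0,"hand": 0.2},
  {"dx": -0.475,"dy": 0.004,"dz": -0.013,"yaw": 0,"hand": 0.2},
  {"dx": -0.475,"dy": 0.004,"dz": -0.013,"yaw": 0,"hand": 0.2},
  {"dx": -0.475,"dy": 0.004,"dz": -0.013,"yaw": 0,"hand": 0.2},
  {"dx": -0.475,"dy": 0.004,"dz": -0.013,"yaw": 0,"hand": 0.2},
  {"dx": -0.475,"dy": 0.004,"dz": -0.013,"yaw": 0,"hand": 0.2},
  {"dx": -0.475,"dy": 0.004,"dz": -0.013,"yaw": 0,"hand": 0.2},
  {"dx": -0.475,"dy": 0.004,"dz": -0.013,"yaw": 0,"hand": 0.2},
])

```text
time_s: 11.35
tcp_pos: [0.5549, -0.2374, 0.121]
eef_rot: [0.453, -0.451, -0.543, 0.544]
ft_force: [-0.2, 0.3, -1.1]
finger_gap: 0.36
```

Call:
drive_tool([
  {"dx": -0.005,"dy": 0.04,"dz": 0,"yaw": 0,"hand": 0.2},
  {"dx": -0.005,"dy": 0.04,"dz": 0,"yaw": 0,"hand": 0.2},
  {"dx": -0.005,"dy": 0.04,"dz": 0,"yaw": 0,"hand": 0.2},
])

```text
time_s: 11.65
tcp_pos: [0.5556, -0.2388, 0.0819]
eef_rot: [0.453, -0.45, -0.543, 0.545]
ft_force: [0.6, -0.7, 0.2]
finger_gap: 0.355
```

```bash
python3 - <<'E'
from h import *
plan([.5572,-.2325,.073],10.7)
im=vision.snapshot("scene");crop("s",im,200,110,120,95,6,"pics/c14.png");cv2.imwrite("pics/s14.png",im)
im=vision.snapshot("top");crop("s",im,290,130,120,95,6,"pics/c15.png")
E
```

```text
tcp [ 0.5556 -0.2388  0.0819] jaw -169.39 q [-0.15  0.46 -0.03  0.   -1.08  0.33] gap 0.355 F [ 0.6 -0.7  0.2] T [ 0.02 -0.03  0.03] t 11.65
down [-0.004  0.001 -1.   ]  shift dx,dy,dz [ 0.0059  0.0089 -0.0028]
yaw units (tool y down => neg of ccw): -0.02 alt 29.98
```

View pics/c14.png

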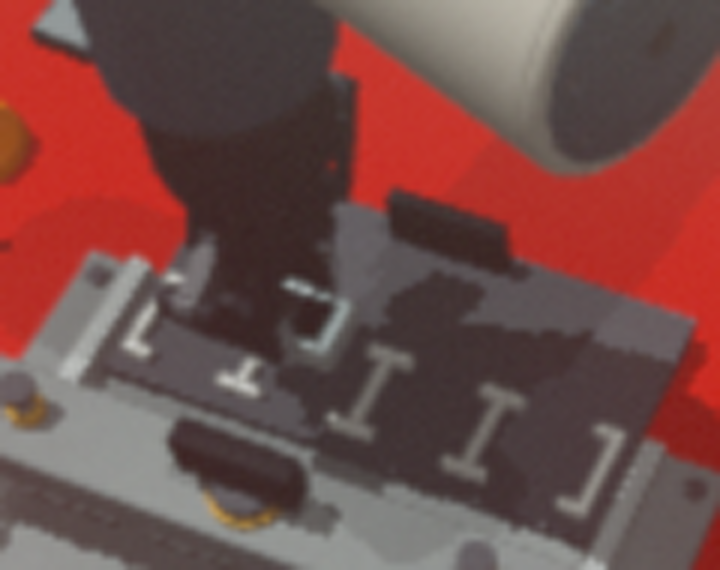

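View pics/c15.png

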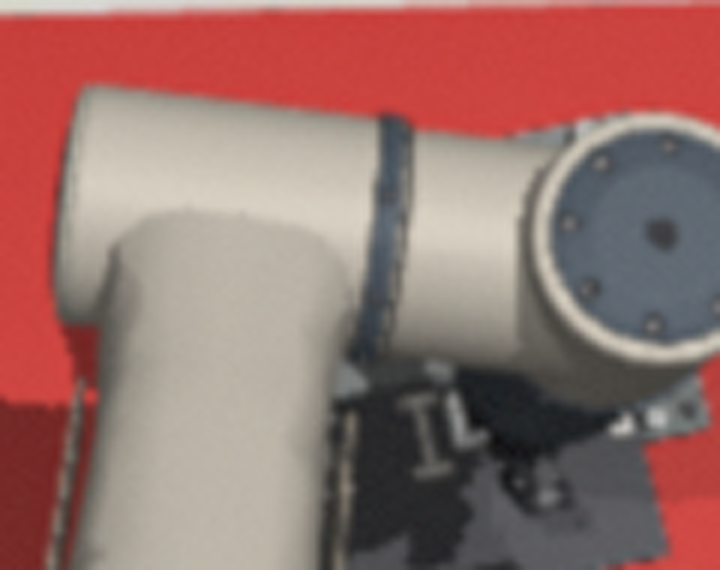

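```bash
cat > ov.py <<'E'
from h import *
a=.1863; X=np.array([np.cos(a),np.sin(a)]);Y=np.array([-np.sin(a),np.cos(a)])
def poly(im,n,c,hx,hy,z,s,o,col,ax=(X,Y)):
    P=[proj(n,[*(np.array(c)+i*hx*ax[0]+j*hy*ax[1]),z]) for i,j in((1,1),(1,-1),(-1,-1),(-1,1))]
    P=((np.array(P)-o+.5)*s-.5)
    cv2.polylines(im,[np.round(P*8).astype(np.int32)],True,col,1,cv2.LINE_AA,3)
def big(im,x0,y0,w,h,s): return cv2.resize(im[y0:y0+h,x0:x0+w],None,fx=s,fy=s,interpolation=cv2.INTER_CUBIC),np.array([x0,y0])
E
python3 - <<'E'
from ov import *
im=cv2.imread("pics/s14.png");b,o=big(im,205,145,95,70,8)
t=np.array([.5556,-.2388])
poly(b,"scene",t,.016,.024,.0819-.0115,8,o,(0,255,0))
poly(b,"scene",t,.016,.024,.0819-.0265,8,o,(0,200,255))
c=np.array([.552,-.205])
for k in(-.084,-.028,.028,.084):
    poly(b,"scene",c+k*Y,.0177,.0257,.0305,8,o,(255,255,0))
    poly(b,"scene",c+k*Y,.0177,.0257,.0235,8,o,(255,0,255))
cv2.imwrite("pics/o1.png",b)
E
```

```text
(no output)
```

View pics/o1.png

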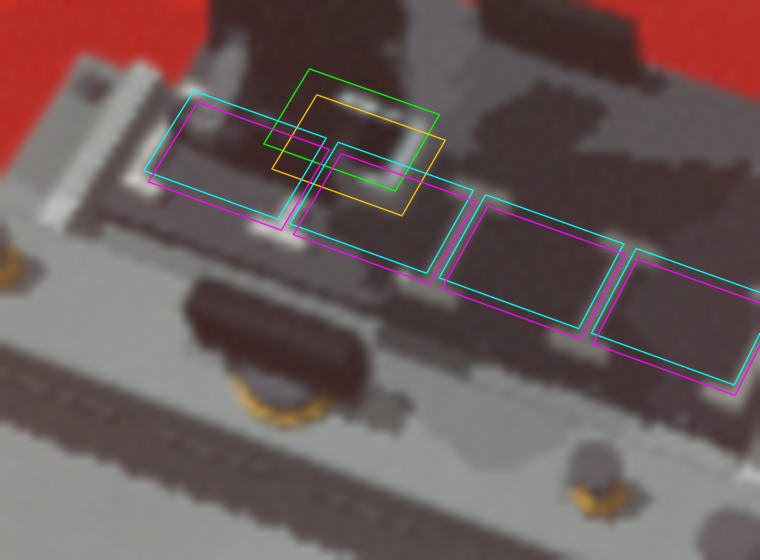

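```bash
python3 - <<'E'
from ov import *
im=cv2.imread("pics/s14.png")
b1,o=big(im,235,150,30,25,16)
b2=b1.copy();t=np.array([.5556,-.2388])
poly(b2,"scene",t,.016,.024,.0819-.0115,16,o,(0,255,0))
poly(b2,"scene",t,.016,.024,.0819-.0265,16,o,(0,200,255))
im=cv2.imread("pics/scene1.png")
b3,o=big(im,215,150,90,50,8)
c=np.array([.5528,-.205])
for k in(-.084,-.028,.028,.084):
    poly(b3,"scene",c+k*Y,.0177,.0257,.0305,8,o,(255,255,0))
    poly(b3,"scene",c+k*Y,.0177,.0257,.0235,8,o,(255,0,255))
cv2.imwrite("pics/o2.png",np.clip(np.hstack([b1,b2[:,:300]])*1.5,0,255));cv2.imwrite("pics/o3.png",b3)
E
```

```text
[ WARN:0@0.448] global loadsave.cpp:1063 imwrite_ Unsupported depth image for selected encoder is fallbacked to CV_8U.
```

View pics/o2.png

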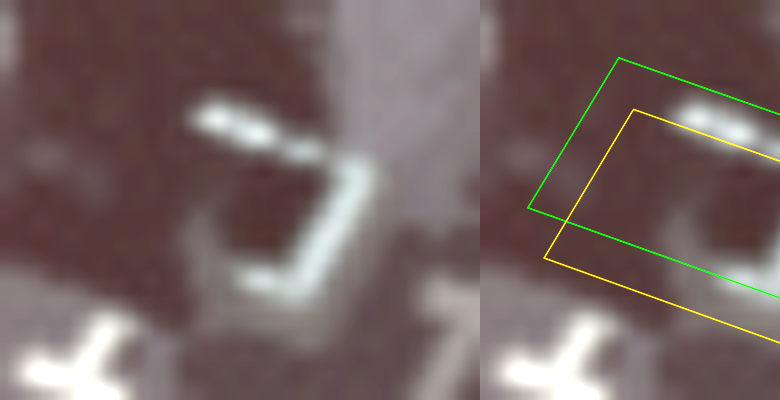

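View pics/o3.png

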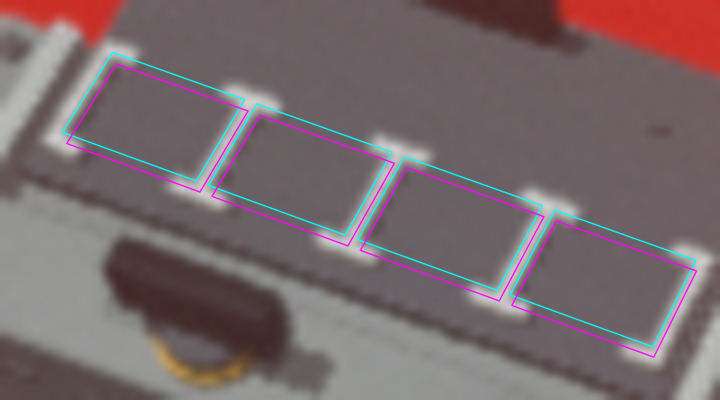

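Call:
drive_tool([
  {"dx": 0.0067,"dy": 0.0,"dz": -0.003,"yaw": 0,"hand": 0.2},
  {"dx": 0.0067,"dy": 0.01,"dz": -0.003,"yaw": 0,"hand": 0.2},
  {"dx": 0.0067,"dy": 0.02,"dz": -0.003,"yaw": 0,"hand": 0.2},
  {"dx": 0.0067,"dy": 0.023,"dz": -0.003,"yaw": 0,"hand": 0.2},
  {"dx": 0.0067,"dy": 0.023,"dz": -0.003,"yaw": 0,"hand": 0.2},
])

```text
time_s: 12.25
tcp_pos: [0.5579, -0.2317, 0.0592]
eef_rot: [0.452, -0.451, -0.544, 0.544]
ft_force: [-0.1, -0.4, 0.1]
finger_gap: 0.355
```

```bash
python3 - <<'E'
from ov import *
plan([.5572,-.2317,.050],10.7)
im=vision.snapshot("scene");cv2.imwrite("pics/s15.png",im)
b,o=big(im,215,150,50,40,14)
cv2.imwrite("pics/o4.png",np.clip(b*1.4,0,255).astype(np.uint8))
E
```

```text
tcp [ 0.5579 -0.2317  0.0592] jaw -169.41 q [-0.14  0.48 -0.06 -0.   -1.03  0.32] gap 0.355 F [-0.1 -0.4  0.1] T [-0.03 -0.02 -0.  ] t 12.25
down [-0.002  0.    -1.   ]  shift dx,dy,dz [0.0001 0.0092 0.0006]
yaw units (tool y down => neg of ccw): -0.02 alt 29.98
```

View pics/o4.png

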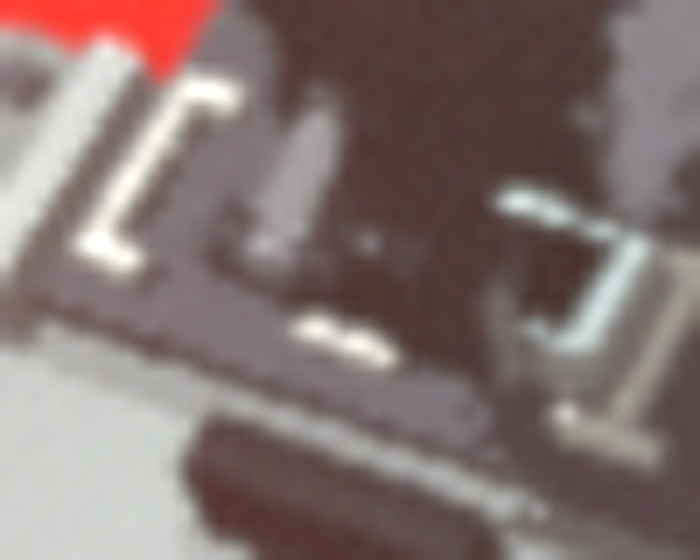

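Call:
drive_tool([
  {"dx": 0,"dy": 0.002,"dz": 0.0005,"yaw": 0,"hand": 0.2},
  {"dx": 0,"dy": 0.004,"dz": 0.0005,"yaw": 0,"hand": 0.2},
  {"dx": 0,"dy": 0.0055,"dz": 0.0005,"yaw": 0,"hand": 0.2},
  {"dx": 0,"dy": 0.0055,"dz": 0.0005,"yaw": 0,"hand": 0.2},
])

```text
time_s: 12.7
tcp_pos: [0.558, -0.2324, 0.0552]
eef_rot: [0.451, -0.452, -0.544, 0.544]
ft_force: [-2.1, -1.8, 3.2]
finger_gap: 0.362
```

Call:
drive_tool([
  {"dx": 0,"dy": 0.002,"dz": 0,"yaw": 0,"hand": 0.2},
  {"dx": 0,"dy": 0.0035,"dz": 0,"yaw": 0,"hand": 0.2},
  {"dx": 0,"dy": 0.0035,"dz": 0,"yaw": 0,"hand": 0.2},
])

```text
time_s: 13.0
tcp_pos: [0.5584, -0.2326, 0.0514]
eef_rot: [0.451, -0.452, -0.544, 0.544]
ft_force: [0.5, -3.0, 1.2]
finger_gap: 0.359
```

```bash
python3 - <<'E'
from ov import *
plan([.5572,-.2317,.050],10.7)
im=vision.snapshot("scene");cv2.imwrite("pics/s16.png",im)
b,o=big(im,215,150,50,40,14)
cv2.imwrite("pics/o5.png",np.clip(b*1.4,0,255).astype(np.uint8))
E
```

```text
tcp [ 0.5584 -0.2326  0.0514] jaw -169.41 q [-0.14  0.49 -0.07  0.   -1.01  0.32] gap 0.359 F [ 0.5 -3.   1.2] T [-1.49 -0.08  0.02] t 13.0
down [ 0.001 -0.001 -1.   ]  shift dx,dy,dz [0.0011 0.0014 0.001 ]
yaw units (tool y down => neg of ccw): -0.02 alt 29.98
```

View pics/o5.png

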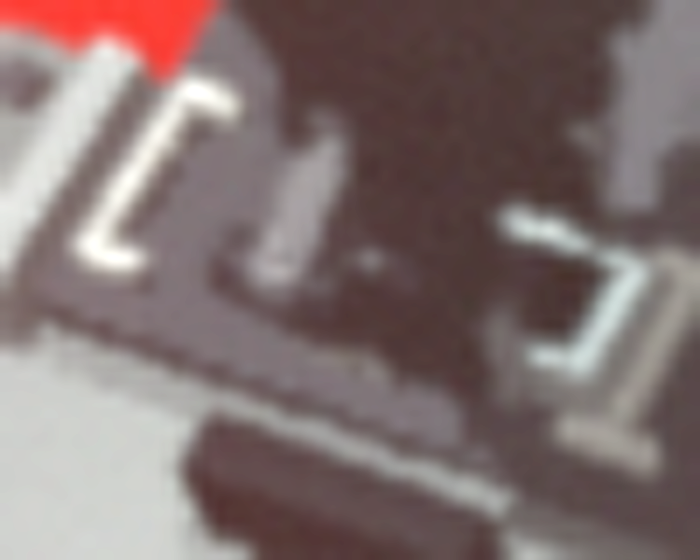

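Call:
drive_tool([
  {"dx": -0.001,"dy": 0.001,"dz": 0,"yaw": 0,"hand": 0.2},
  {"dx": -0.001,"dy": 0.0018,"dz": 0,"yaw": 0,"hand": 0.2},
  {"dx": -0.001,"dy": 0.0018,"dz": 0,"yaw": 0,"hand": 0.2},
])

```text
time_s: 13.35
tcp_pos: [0.5584, -0.2327, 0.05]
eef_rot: [-0.452, 0.452, 0.544, -0.544]
ft_force: [-1.6, -2.1, 5.4]
finger_gap: 0.356
```

Call:
drive_tool([
  {"dx": 0,"dy": 0,"dz": 0,"yaw": 0,"hand": 0.55},
  {"dx": 0,"dy": 0,"dz": 0,"yaw": 0,"hand": 0.6},
  {"dx": 0,"dy": 0,"dz": 0,"yaw": 0,"hand": 0.6},
  {"dx": 0,"dy": -0.02,"dz": 0,"yaw": 0,"hand": 0.6},
  {"dx": 0,"dy": -0.06,"dz": 0,"yaw": 0,"hand": 0.6},
  {"dx": 0,"dy": -0.1,"dz": 0,"yaw": 0,"hand": 0.7},
])

```text
time_s: 13.95
tcp_pos: [0.5575, -0.2326, 0.1497]
eef_rot: [0.453, -0.451, -0.544, 0.544]
ft_force: [0.3, -0.0, -0.4]
finger_gap: 0.701
```

```bash
python3 units.py; python3 - <<'E'
from ov import *
b,o=big(cv2.imread("pics/scene_u.png"),205,140,100,65,8)
cv2.imwrite("pics/o6.png",b)
plan([.465,.3629,.16],35.8)
E
```

```text
top glass [ 0.4201 -0.6918] rect [ 0.4218 -0.6941] long 107.6 jaw 17.6 [0.0594 0.0334]
top glass [0.4639 0.3619] rect [0.464  0.3628] long 126.7 jaw 36.7 [0.0525 0.0364]
top glass [0.5979 0.337 ] rect [0.5984 0.3385] long 88.7 jaw -1.3 [0.0517 0.0353]
scene glass [0.6003 0.3388] rect [0.6006 0.3391] long 91.0 jaw 1.0 [0.0362 0.0506]
scene glass [0.4666 0.3632] rect [0.4663 0.3631] long 126.5 jaw 36.5 [0.056  0.0364]
tcp [ 0.5614 -0.234   0.156 ] jaw -169.36 q [-0.14  0.4   0.08  0.   -1.23  0.32] gap 0.698 F [ 0.9 -0.5  0.4] T [ 0.02 -0.1   0.01] t 14.05
down [ 0.011 -0.004 -1.   ]  shift dx,dy,dz [0.4767 0.1291 0.0191]
yaw units (tool y down => neg of ccw): -0.58 alt 29.42
tcp [ 0.5614 -0.234   0.156 ] jaw -169.36 q [-0.14  0.4   0.08  0.   -1.23  0.32] gap 0.698 F [ 0.9 -0.5  0.4] T [ 0.02 -0.1   0.01] t 14.05
down [ 0.011 -0.004 -1.   ]  shift dx,dy,dz [ 0.6044 -0.0072 -0.0155]
yaw units (tool y down => neg of ccw): -4.19 alt 25.81
```

View pics/o6.png

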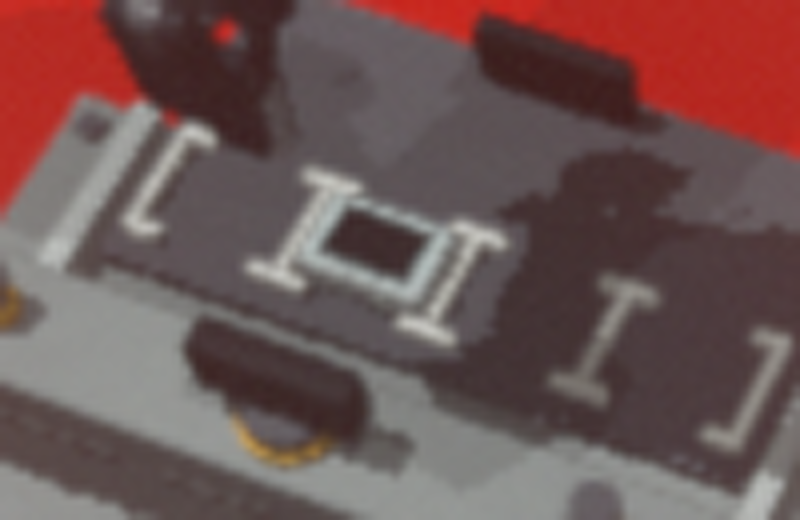

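```bash
python3 - <<'E'
from h import *
print(at("top",198,255,.014),at("scene",474.5,233,.014), at("top",208,173,.04),at("scene",416.5,317,.04))
plan([.4655,.3635,.12],36.5)
E
```

```text
[0.39015482 0.33613855 0.014     ] [0.39435846 0.33913801 0.014     ] [0.66075029 0.30182962 0.04      ] [0.66645382 0.30526088 0.04      ]
tcp [ 0.5614 -0.234   0.156 ] jaw -169.36 q [-0.14  0.4   0.08  0.   -1.23  0.32] gap 0.698 F [ 0.9 -0.5  0.4] T [ 0.02 -0.1   0.01] t 14.05
down [ 0.011 -0.004 -1.   ]  shift dx,dy,dz [ 0.6051  0.0328 -0.0157]
yaw units (tool y down => neg of ccw): -4.31 alt 25.69
```

Call:
drive_tool([
  {"dx": 0.605,"dy": 0,"dz": -0.016,"yaw": -4.3,"hand": 0.6},
  {"dx": 0.605,"dy": 0,"dz": -0.016,"yaw": -4.3,"hand": 0.6},
  {"dx": 0.605,"dy": 0,"dz": -0.016,"yaw": -4.3,"hand": 0.6},
  {"dx": 0.605,"dy": 0,"dz": -0.016,"yaw": -4.3,"hand": 0.6},
  {"dx": 0.605,"dy": 0,"dz": -0.016,"yaw": -4.3,"hand": 0.6},
  {"dx": 0.605,"dy": 0,"dz": -0.016,"yaw": -4.3,"hand": 0.6},
  {"dx": 0.605,"dy": 0,"dz": -0.016,"yaw": -4.3,"hand": 0.6},
  {"dx": 0.605,"dy": 0,"dz": -0.016,"yaw": -4.3,"hand": 0.6},
  {"dx": 0.605,"dy": 0,"dz": -0.016,"yaw": -4.3,"hand": 0.6},
  {"dx": 0.605,"dy": 0,"dz": -0.016,"yaw": -4.3,"hand": 0.6},
])

```text
time_s: 15.05
tcp_pos: [0.4784, 0.2629, 0.1494]
eef_rot: [-0.319, 0.319, 0.631, -0.631]
ft_force: [1.0, 1.1, -0.5]
finger_gap: 0.598
```

```bash
python3 units.py|grep -v "\-0.69"; python3 -c "
from h import *
plan([.4655,.3635,.1],36.5)"
```

```text
top glass [0.5979 0.3375] rect [0.5976 0.3401] long 88.7 jaw -1.3 [0.0551 0.0371]
scene glass [0.6003 0.3388] rect [0.6005 0.3391] long 89.6 jaw -0.4 [0.0361 0.0508]
scene glass [0.4656 0.3633] rect [0.4653 0.3641] long 125.8 jaw 35.8 [0.0534 0.0361]
tcp [0.4782 0.2659 0.1488] jaw -143.31 q [ 0.79  0.3  -0.09 -0.   -1.18 -0.15] gap 0.601 F [ 0.3  0.4 -0.6] T [-0.12  0.01 -0.06] t 15.15
down [-0.     0.001 -1.   ]  shift dx,dy,dz [-0.0153  0.1248  0.039 ]
yaw units (tool y down => neg of ccw): 3.77 alt -26.23
tcp [0.4782 0.2659 0.1488] jaw -143.31 q [ 0.79  0.3  -0.09 -0.   -1.18 -0.15] gap 0.601 F [ 0.3  0.4 -0.6] T [-0.12  0.01 -0.06] t 15.15
down [-0.     0.001 -1.   ]  shift dx,dy,dz [ 0.0858  0.0489 -0.0481]
yaw units (tool y down => neg of ccw): 0.03 alt -29.97
```

Call:
drive_tool([
  {"dx": 0.086,"dy": 0.02,"dz": -0.048,"yaw": 0,"hand": 0.6},
  {"dx": 0.086,"dy": 0.04,"dz": -0.048,"yaw": 0,"hand": 0.6},
  {"dx": 0.086,"dy": 0.05,"dz": -0.048,"yaw": 0,"hand": 0.6},
  {"dx": 0.086,"dy": 0.05,"dz": -0.048,"yaw": 0,"hand": 0.6},
  {"dx": 0.086,"dy": 0.05,"dz": -0.048,"yaw": 0,"hand": 0.6},
])

```text
time_s: 15.65
tcp_pos: [0.4672, 0.3576, 0.0996]
eef_rot: [0.319, -0.319, -0.631, 0.631]
ft_force: [0.1, -0.6, -0.3]
finger_gap: 0.6
```

```bash
python3 - <<'E'
from ov import *
plan([.4655,.3635,.027],36.5)
im=vision.snapshot("scene");b,o=big(im,430,200,90,80,7);cv2.imwrite("pics/o7.png",b)
E
```

```text
tcp [0.4672 0.3576 0.0996] jaw -143.62 q [ 0.92  0.42 -0.05  0.   -1.1  -0.28] gap 0.6 F [ 0.1 -0.6 -0.3] T [-0.04  0.02 -0.04] t 15.65
down [-0.    -0.001 -1.   ]  shift dx,dy,dz [ 0.0058  0.0726 -0.0022]
yaw units (tool y down => neg of ccw): -0.02 alt 29.98
```

View pics/o7.png

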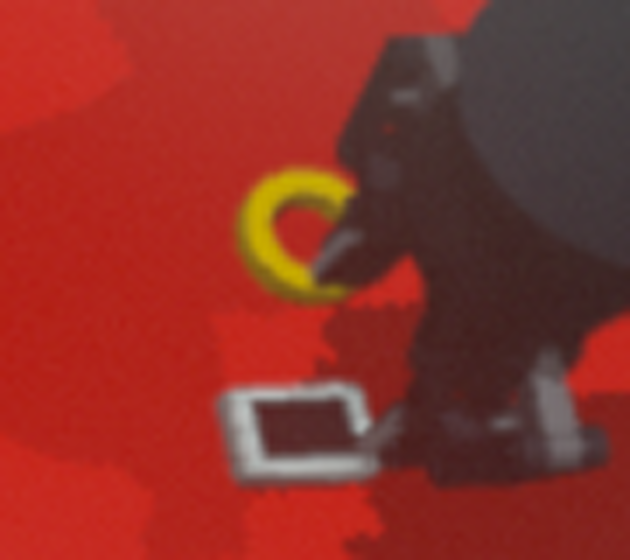

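Call:
drive_tool([
  {"dx": 0.006,"dy": 0.01,"dz": -0.002,"yaw": 0,"hand": 0.6},
  {"dx": 0.006,"dy": 0.04,"dz": -0.002,"yaw": 0,"hand": 0.6},
  {"dx": 0.006,"dy": 0.06,"dz": -0.002,"yaw": 0,"hand": 0.6},
  {"dx": 0.006,"dy": 0.0725,"dz": -0.002,"yaw": 0,"hand": 0.6},
  {"dx": 0.006,"dy": 0.0725,"dz": -0.002,"yaw": 0,"hand": 0.6},
  {"dx": 0.006,"dy": 0.0725,"dz": -0.002,"yaw": 0,"hand": 0.2},
  {"dx": 0.006,"dy": 0.0725,"dz": -0.002,"yaw": 0,"hand": 0.2},
  {"dx": 0.006,"dy": 0.0725,"dz": -0.002,"yaw": 0,"hand": 0.2},
  {"dx": 0.006,"dy": 0.0725,"dz": -0.002,"yaw": 0,"hand": 0.2},
  {"dx": 0.006,"dy": 0.0725,"dz": -0.002,"yaw": 0,"hand": 0.2},
])

```text
time_s: 16.7
tcp_pos: [0.4658, 0.3653, 0.0284]
eef_rot: [-0.318, 0.319, 0.632, -0.63]
ft_force: [-0.0, -0.2, 5.9]
finger_gap: 0.363
```

```bash
python3 - <<'E'
from ov import *
plan([.4655,.3635,.027],36.5)
im=vision.snapshot("scene");b,o=big(im,430,200,90,80,7);cv2.imwrite("pics/o8.png",b)
E
```

```text
tcp [0.4658 0.3653 0.0284] jaw -143.59 q [ 0.93  0.49 -0.14  0.   -0.94 -0.29] gap 0.363 F [-0.  -0.2  5.9] T [-0.09  0.25 -0.02] t 16.7
down [ 0.002  0.002 -1.   ]  shift dx,dy,dz [-0.0013  0.0014  0.0013]
yaw units (tool y down => neg of ccw): -0.02 alt 29.98
```

View pics/o8.png

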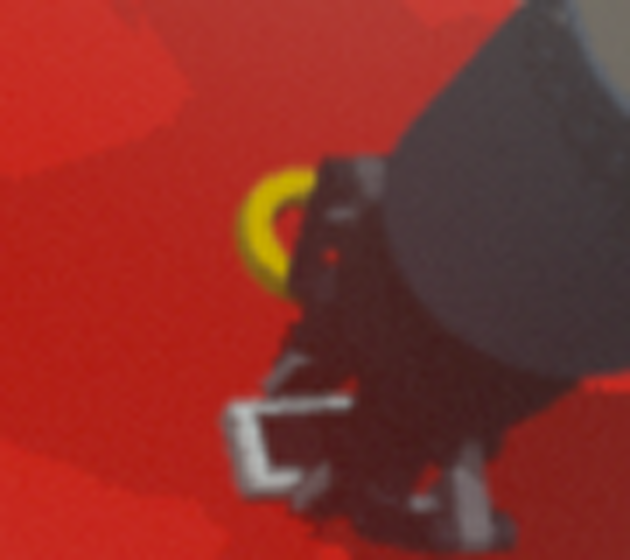

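Call:
drive_tool([
  {"dx": 0,"dy": -0.04,"dz": 0,"yaw": 0,"hand": 0.2},
  {"dx": 0,"dy": -0.09,"dz": 0,"yaw": 0,"hand": 0.2},
  {"dx": 0,"dy": -0.095,"dz": 0,"yaw": 1.4,"hand": 0.2},
  {"dx": 0,"dy": -0.095,"dz": 0,"yaw": 2.8,"hand": 0.2},
  {"dx": 0,"dy": -0.095,"dz": 0,"yaw": 4.3,"hand": 0.2},
  {"dx": 0,"dy": -0.095,"dz": 0,"yaw": 4.3,"hand": 0.2},
])

```text
time_s: 17.35
tcp_pos: [0.4648, 0.3645, 0.1219]
eef_rot: [0.452, -0.452, -0.544, 0.544]
ft_force: [0.2, -0.2, 0.2]
finger_gap: 0.358
```

```bash
python3 - <<'E'
from ov import *
plan([.5478,-.1772,.12],10.7)
E
```

```text
tcp [0.4648 0.3645 0.1219] jaw -169.51 q [ 0.93  0.4  -0.01 -0.   -1.15 -0.75] gap 0.358 F [ 0.2 -0.2  0.2] T [ 0.03 -0.01 -0.  ] t 17.35
down [-0.  0. -1.]  shift dx,dy,dz [-0.5477  0.0019  0.017 ]
yaw units (tool y down => neg of ccw): -0.03 alt 29.97
```

Call:
drive_tool([
  {"dx": -0.548,"dy": 0.002,"dz": 0.017,"yaw": 0,"hand": 0.2},
  {"dx": -0.548,"dy": 0.002,"dz": 0.017,"yaw": 0,"hand": 0.2},
  {"dx": -0.548,"dy": 0.002,"dz": 0.017,"yaw": 0,"hand": 0.2},
  {"dx": -0.548,"dy": 0.002,"dz": 0.017,"yaw": 0,"hand": 0.2},
  {"dx": -0.548,"dy": 0.002,"dz": 0.017,"yaw": 0,"hand": 0.2},
  {"dx": -0.548,"dy": 0.002,"dz": 0.017,"yaw": 0,"hand": 0.2},
  {"dx": -0.548,"dy": 0.002,"dz": 0.017,"yaw": 0,"hand": 0.2},
  {"dx": -0.548,"dy": 0.002,"dz": 0.017,"yaw": 0,"hand": 0.2},
  {"dx": -0.548,"dy": 0.002,"dz": 0.017,"yaw": 0,"hand": 0.2},
  {"dx": -0.548,"dy": 0.002,"dz": 0.017,"yaw": 0,"hand": 0.2},
])

```text
time_s: 18.35
tcp_pos: [0.5415, -0.1315, 0.1202]
eef_rot: [-0.451, 0.451, 0.545, -0.545]
ft_force: [1.8, 0.4, 0.4]
finger_gap: 0.361
```

Call:
drive_tool([
  {"dx": -0.03,"dy": 0,"dz": 0,"yaw": 0,"hand": 0.2},
  {"dx": -0.03,"dy": 0,"dz": 0,"yaw": 0,"hand": 0.2},
  {"dx": -0.03,"dy": 0,"dz": 0,"yaw": 0,"hand": 0.2},
])

```text
time_s: 18.65
tcp_pos: [0.5468, -0.1596, 0.1197]
eef_rot: [0.452, -0.451, -0.544, 0.544]
ft_force: [-0.5, 0.5, 0.5]
finger_gap: 0.355
```

```bash
python3 - <<'E'
from ov import *
plan([.5478,-.1772,.059],10.7)
E
```

```text
tcp [ 0.5468 -0.1596  0.1197] jaw -169.35 q [-0.01  0.37 -0.08 -0.   -1.13  0.2 ] gap 0.355 F [-0.5  0.5  0.5] T [0.08 0.04 0.03] t 18.65
down [-0.001  0.    -1.   ]  shift dx,dy,dz [-0.0176  0.0607  0.0023]
yaw units (tool y down => neg of ccw): -0.01 alt 29.99
```

Call:
drive_tool([
  {"dx": -0.0176,"dy": 0.01,"dz": 0.0023,"yaw": 0,"hand": 0.2},
  {"dx": -0.0176,"dy": 0.03,"dz": 0.0023,"yaw": 0,"hand": 0.2},
  {"dx": -0.0176,"dy": 0.05,"dz": 0.0023,"yaw": 0,"hand": 0.2},
  {"dx": -0.0176,"dy": 0.0605,"dz": 0.0023,"yaw": 0,"hand": 0.2},
  {"dx": -0.0176,"dy": 0.0605,"dz": 0.0023,"yaw": 0,"hand": 0.2},
  {"dx": -0.0176,"dy": 0.0605,"dz": 0.0023,"yaw": 0,"hand": 0.2},
])

```text
time_s: 19.25
tcp_pos: [0.5486, -0.1763, 0.0604]
eef_rot: [-0.451, 0.452, 0.544, -0.544]
ft_force: [1.2, 0.3, -0.0]
finger_gap: 0.357
```

```bash
python3 - <<'E'
from ov import *
plan([.5478,-.1772,.050],10.7)
im=vision.snapshot("scene");cv2.imwrite("pics/s17.png",im)
b,o=big(im,225,150,60,45,12)
cv2.imwrite("pics/o9.png",np.clip(b*1.4,0,255).astype(np.uint8))
E
```

```text
tcp [ 0.5486 -0.1763  0.0604] jaw -169.3 q [-0.04  0.43 -0.14  0.   -1.    0.23] gap 0.357 F [ 1.2  0.3 -0. ] T [-0.01 -0.02  0.04] t 19.25
down [ 0.001 -0.    -1.   ]  shift dx,dy,dz [-0.0007  0.0104  0.001 ]
yaw units (tool y down => neg of ccw): -0.0 alt 30.0
```

View pics/o9.png

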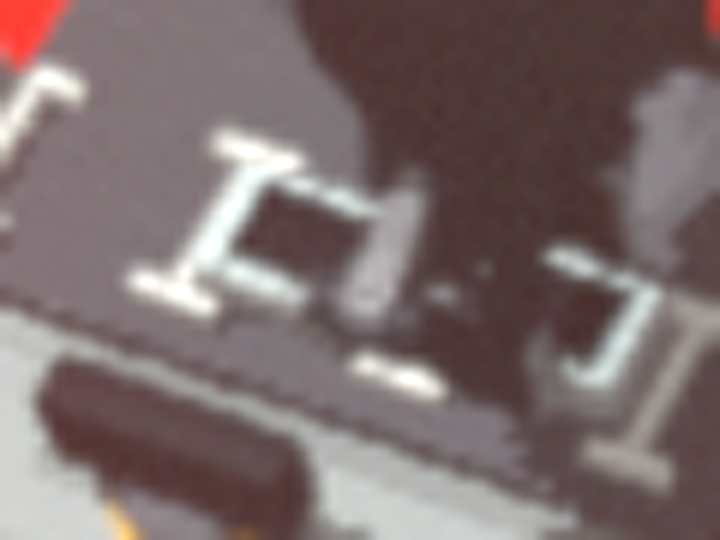

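Call:
drive_tool([
  {"dx": -0.0003,"dy": 0.002,"dz": 0.0005,"yaw": 0,"hand": 0.2},
  {"dx": -0.0003,"dy": 0.004,"dz": 0.0005,"yaw": 0,"hand": 0.2},
  {"dx": -0.0003,"dy": 0.006,"dz": 0.0005,"yaw": 0,"hand": 0.2},
  {"dx": -0.0003,"dy": 0.006,"dz": 0.0005,"yaw": 0,"hand": 0.2},
])

```text
time_s: 19.7
tcp_pos: [0.5475, -0.1772, 0.0534]
eef_rot: [0.452, -0.452, -0.544, 0.544]
ft_force: [-0.1, -0.4, -0.9]
finger_gap: 0.357
```

Call:
drive_tool([
  {"dx": 0,"dy": 0.002,"dz": 0,"yaw": 0,"hand": 0.2},
  {"dx": 0,"dy": 0.0045,"dz": 0,"yaw": 0,"hand": 0.2},
  {"dx": 0,"dy": 0.0045,"dz": 0,"yaw": 0,"hand": 0.2},
])

```text
time_s: 20.0
tcp_pos: [0.5484, -0.1772, 0.0499]
eef_rot: [-0.451, 0.452, 0.544, -0.544]
ft_force: [-0.4, 1.6, 3.7]
finger_gap: 0.355
```

```bash
python3 - <<'E'
from ov import *
plan([.5478,-.1772,.050],10.7)
im=vision.snapshot("scene");cv2.imwrite("pics/s17.png",im)
b,o=big(im,225,150,60,45,12)
cv2.imwrite("pics/o10.png",np.clip(b*1.4,0,255).astype(np.uint8))
E
```

```text
tcp [ 0.5484 -0.1772  0.0499] jaw -169.39 q [-0.04  0.44 -0.15  0.   -0.97  0.23] gap 0.355 F [-0.4  1.6  3.7] T [ 0.39  0.14 -0.04] t 20.0
down [ 0.002 -0.    -1.   ]  shift dx,dy,dz [ 0.0001 -0.0001  0.0006]
yaw units (tool y down => neg of ccw): -0.02 alt 29.98
```

View pics/o10.png

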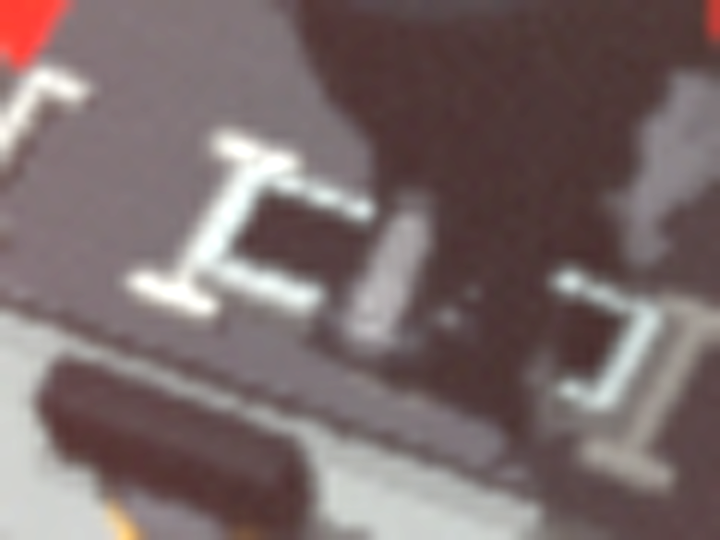

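Call:
drive_tool([
  {"dx": 0,"dy": 0,"dz": 0,"yaw": 0,"hand": 0.55},
  {"dx": 0,"dy": 0,"dz": 0,"yaw": 0,"hand": 0.6},
  {"dx": 0,"dy": 0,"dz": 0,"yaw": 0,"hand": 0.6},
  {"dx": 0,"dy": -0.02,"dz": 0,"yaw": 0,"hand": 0.6},
  {"dx": 0,"dy": -0.06,"dz": 0,"yaw": 0,"hand": 0.6},
  {"dx": 0,"dy": -0.1,"dz": 0,"yaw": 0,"hand": 0.6},
  {"dx": 0,"dy": -0.1,"dz": 0,"yaw": 0,"hand": 0.6},
])

```text
time_s: 20.75
tcp_pos: [0.551, -0.1782, 0.1555]
eef_rot: [-0.448, 0.455, 0.546, -0.542]
ft_force: [-0.1, 0.0, 0.0]
finger_gap: 0.599
```

```bash
python3 units.py|grep -v "\-0.69"; python3 - <<'E'
from ov import *
b,o=big(cv2.imread("pics/scene_u.png"),205,140,100,65,8)
cv2.imwrite("pics/o11.png",b)
plan([.5995,.339,.13],0)
E
```

```text
top glass [0.5978 0.337 ] rect [0.5984 0.3389] long 88.7 jaw -1.3 [0.0525 0.0353]
scene glass [0.6003 0.3388] rect [0.6006 0.339 ] long 91.0 jaw 1.0 [0.0362 0.0506]
tcp [ 0.5481 -0.1771  0.15  ] jaw -169.42 q [-0.04  0.35 -0.01 -0.   -1.2   0.23] gap 0.598 F [-0.1 -1.3 -0.7] T [ 0.03  0.07 -0.01] t 20.85
down [ 0.002  0.    -1.   ]  shift dx,dy,dz [0.4176 0.1259 0.016 ]
yaw units (tool y down => neg of ccw): -0.59 alt 29.41
tcp [ 0.5481 -0.1771  0.15  ] jaw -169.42 q [-0.04  0.35 -0.01 -0.   -1.2   0.23] gap 0.598 F [-0.1 -1.3 -0.7] T [ 0.03  0.07 -0.01] t 20.85
down [ 0.002  0.    -1.   ]  shift dx,dy,dz [ 0.4979  0.0202 -0.1452]
yaw units (tool y down => neg of ccw): 1.76 alt -28.24
```

View pics/o11.png

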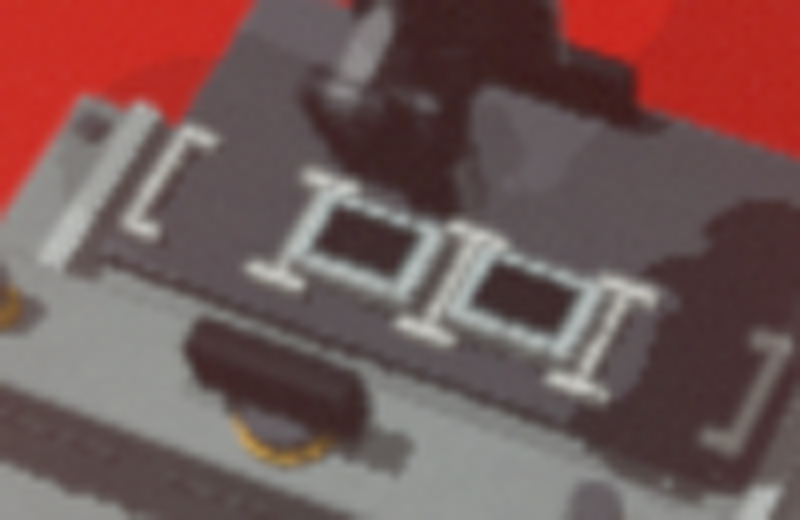

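Call:
drive_tool([
  {"dx": 0.498,"dy": 0.0,"dz": -0.145,"yaw": 1.75,"hand": 0.6},
  {"dx": 0.498,"dy": 0.0,"dz": -0.145,"yaw": 1.75,"hand": 0.6},
  {"dx": 0.498,"dy": 0.0,"dz": -0.145,"yaw": 1.75,"hand": 0.6},
  {"dx": 0.498,"dy": 0.0,"dz": -0.145,"yaw": 1.75,"hand": 0.6},
  {"dx": 0.498,"dy": 0.0,"dz": -0.145,"yaw": 1.75,"hand": 0.6},
  {"dx": 0.498,"dy": 0.0,"dz": -0.145,"yaw": 1.75,"hand": 0.6},
  {"dx": 0.498,"dy": 0.0,"dz": -0.145,"yaw": 1.75,"hand": 0.6},
  {"dx": 0.498,"dy": 0.0,"dz": -0.145,"yaw": 1.75,"hand": 0.6},
  {"dx": 0.498,"dy": 0.0,"dz": -0.145,"yaw": 1.75,"hand": 0.6},
  {"dx": 0.498,"dy": 0.0,"dz": -0.145,"yaw": 1.75,"hand": 0.6},
])

```text
time_s: 21.85
tcp_pos: [0.5956, 0.3179, 0.1472]
eef_rot: [0.5, -0.499, -0.499, 0.501]
ft_force: [1.5, -1.0, 0.3]
finger_gap: 0.596
```

```bash
python3 -c "
from h import *
plan([.5995,.339,.1],0)"
```

```text
tcp [0.5956 0.3179 0.1472] jaw -179.91 q [ 0.72  0.55  0.29 -0.   -1.32 -0.72] gap 0.596 F [ 1.5 -1.   0.3] T [ 0.02 -0.18  0.04] t 21.85
down [-0.003 -0.002 -1.   ]  shift dx,dy,dz [ 0.0212  0.0472 -0.004 ]
yaw units (tool y down => neg of ccw): 0.02 alt -29.98
```

Call:
drive_tool([
  {"dx": 0,"dy": 0.02,"dz": 0,"yaw": 0,"hand": 0.6},
  {"dx": 0,"dy": 0.047,"dz": 0,"yaw": 0,"hand": 0.6},
  {"dx": 0,"dy": 0.047,"dz": 0,"yaw": 0,"hand": 0.6},
  {"dx": 0,"dy": 0.047,"dz": 0,"yaw": 0,"hand": 0.6},
])

```text
time_s: 22.25
tcp_pos: [0.5961, 0.3155, 0.1011]
eef_rot: [0.5, -0.5, -0.499, 0.501]
ft_force: [-0.0, 0.4, 0.3]
finger_gap: 0.597
```

```bash
python3 - <<'E'
from ov import *
plan([.5995,.339,.027],0)
im=vision.snapshot("scene");b,o=big(im,390,240,90,90,6);cv2.imwrite("pics/o12.png",b)
E
```

```text
tcp [0.5961 0.3155 0.1011] jaw -179.92 q [ 0.72  0.57  0.21  0.   -1.21 -0.72] gap 0.597 F [-0.   0.4  0.3] T [-0.03 -0.09 -0.01] t 22.25
down [-0.002 -0.002 -1.   ]  shift dx,dy,dz [ 0.0237  0.0741 -0.0036]
yaw units (tool y down => neg of ccw): 0.01 alt -29.99
```

View pics/o12.png

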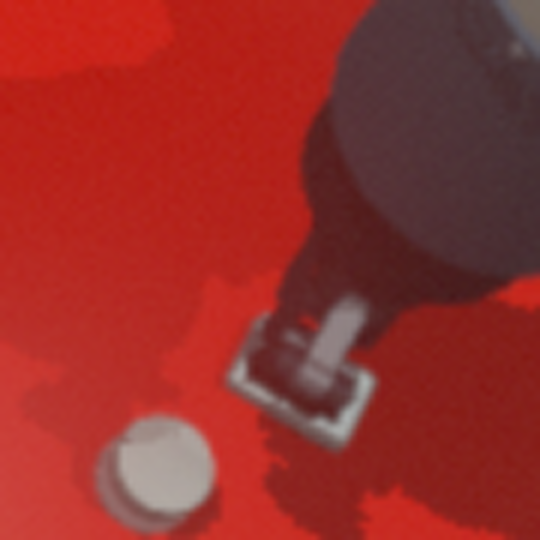

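Call:
drive_tool([
  {"dx": 0.0237,"dy": 0.0,"dz": -0.0036,"yaw": 0,"hand": 0.6},
  {"dx": 0.0237,"dy": 0.03,"dz": -0.0036,"yaw": 0,"hand": 0.6},
  {"dx": 0.0237,"dy": 0.06,"dz": -0.0036,"yaw": 0,"hand": 0.6},
  {"dx": 0.0237,"dy": 0.074,"dz": -0.0036,"yaw": 0,"hand": 0.6},
  {"dx": 0.0237,"dy": 0.074,"dz": -0.0036,"yaw": 0,"hand": 0.6},
  {"dx": 0.0237,"dy": 0.074,"dz": -0.0036,"yaw": 0,"hand": 0.2},
  {"dx": 0.0237,"dy": 0.074,"dz": -0.0036,"yaw": 0,"hand": 0.2},
  {"dx": 0.0237,"dy": 0.074,"dz": -0.0036,"yaw": 0,"hand": 0.2},
  {"dx": 0.0237,"dy": 0.074,"dz": -0.0036,"yaw": 0,"hand": 0.2},
  {"dx": 0.0237,"dy": 0.074,"dz": -0.0036,"yaw": 0,"hand": 0.2},
])

```text
time_s: 23.3
tcp_pos: [0.6014, 0.3406, 0.0307]
eef_rot: [-0.499, 0.5, 0.502, -0.499]
ft_force: [-0.3, 0.2, 7.1]
finger_gap: 0.353
```

```bash
python3 - <<'E'
from ov import *
plan([.5995,.339,.027],0)
im=vision.snapshot("scene");b,o=big(im,390,240,90,90,6);cv2.imwrite("pics/o13.png",b)
E
```

```text
tcp [0.6014 0.3406 0.0307] jaw -179.88 q [ 0.74  0.66  0.17  0.   -1.08 -0.74] gap 0.353 F [-0.3  0.2  7.1] T [-0.07  0.2  -0.02] t 23.3
down [ 0.004  0.002 -1.   ]  shift dx,dy,dz [-0.0016  0.0037  0.0019]
yaw units (tool y down => neg of ccw): 0.02 alt -29.98
```

View pics/o13.png

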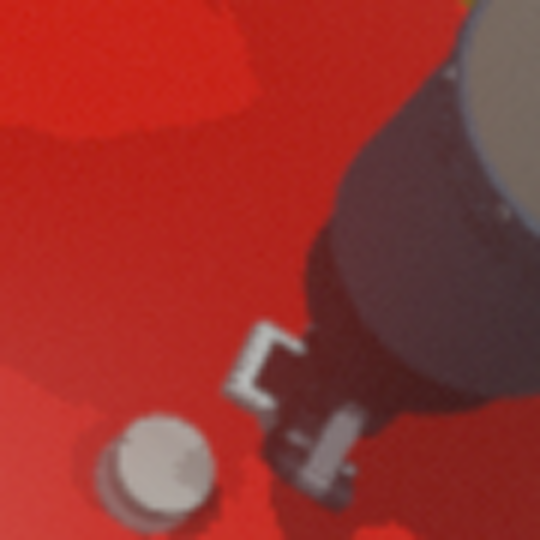

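Call:
drive_tool([
  {"dx": 0,"dy": -0.04,"dz": 0,"yaw": 0,"hand": 0.2},
  {"dx": 0,"dy": -0.09,"dz": 0,"yaw": 0,"hand": 0.2},
  {"dx": 0,"dy": -0.1,"dz": 0,"yaw": -1,"hand": 0.2},
  {"dx": 0,"dy": -0.1,"dz": 0,"yaw": -1.78,"hand": 0.2},
  {"dx": 0,"dy": -0.1,"dz": 0,"yaw": -1.78,"hand": 0.2},
])

```text
time_s: 23.85
tcp_pos: [0.6001, 0.3402, 0.1292]
eef_rot: [-0.451, 0.451, 0.545, -0.544]
ft_force: [-0.3, -0.5, -0.3]
finger_gap: 0.355
```

```bash
python3 - <<'E'
from ov import *
plan([.538,-.122,.12],10.7)
E
```

```text
tcp [0.6001 0.3402 0.1292] jaw -169.2 q [ 0.74  0.58  0.3  -0.   -1.29 -0.55] gap 0.355 F [-0.3 -0.5 -0.3] T [0.01 0.08 0.02] t 23.85
down [ 0.001  0.001 -1.   ]  shift dx,dy,dz [-0.4424  0.0085  0.1476]
yaw units (tool y down => neg of ccw): 0.02 alt -29.98
```

Call:
drive_tool([
  {"dx": -0.442,"dy": 0.0,"dz": 0.148,"yaw": 0,"hand": 0.2},
  {"dx": -0.442,"dy": 0.0,"dz": 0.148,"yaw": 0,"hand": 0.2},
  {"dx": -0.442,"dy": 0.0,"dz": 0.148,"yaw": 0,"hand": 0.2},
  {"dx": -0.442,"dy": 0.0,"dz": 0.148,"yaw": 0,"hand": 0.2},
  {"dx": -0.442,"dy": 0.0,"dz": 0.148,"yaw": 0,"hand": 0.2},
  {"dx": -0.442,"dy": 0.0,"dz": 0.148,"yaw": 0,"hand": 0.2},
  {"dx": -0.442,"dy": 0.0,"dz": 0.148,"yaw": 0,"hand": 0.2},
  {"dx": -0.442,"dy": 0.0,"dz": 0.148,"yaw": 0,"hand": 0.2},
  {"dx": -0.442,"dy": 0.0,"dz": 0.148,"yaw": 0,"hand": 0.2},
  {"dx": -0.442,"dy": 0.0,"dz": 0.148,"yaw": 0,"hand": 0.2},
])

```text
time_s: 24.85
tcp_pos: [0.5357, -0.1257, 0.1279]
eef_rot: [0.453, -0.452, -0.543, 0.544]
ft_force: [1.1, 0.4, 0.1]
finger_gap: 0.359
```

Call:
drive_tool([
  {"dx": 0,"dy": 0,"dz": 0,"yaw": 0,"hand": 0.2},
  {"dx": 0,"dy": 0,"dz": 0,"yaw": 0,"hand": 0.2},
])

```text
time_s: 25.05
tcp_pos: [0.5371, -0.1218, 0.1279]
eef_rot: [0.452, -0.451, -0.544, 0.544]
ft_force: [-0.7, 0.4, 0.1]
finger_gap: 0.358
```

```bash
python3 - <<'E'
from ov import *
plan([.538,-.122,.061],10.7)
E
```

```text
tcp [ 0.5371 -0.1218  0.1279] jaw -169.35 q [ 0.06  0.32 -0.11 -0.   -1.13  0.13] gap 0.358 F [-0.7  0.4  0.1] T [ 0.05 -0.01  0.03] t 25.05
down [-0.  0. -1.]  shift dx,dy,dz [-0.0004  0.0669 -0.0008]
yaw units (tool y down => neg of ccw): -0.01 alt 29.99
```

Call:
drive_tool([
  {"dx": -0.0004,"dy": 0.02,"dz": -0.0008,"yaw": 0,"hand": 0.2},
  {"dx": -0.0004,"dy": 0.045,"dz": -0.0008,"yaw": 0,"hand": 0.2},
  {"dx": -0.0004,"dy": 0.06,"dz": -0.0008,"yaw": 0,"hand": 0.2},
  {"dx": -0.0004,"dy": 0.067,"dz": -0.0008,"yaw": 0,"hand": 0.2},
  {"dx": -0.0004,"dy": 0.067,"dz": -0.0008,"yaw": 0,"hand": 0.2},
  {"dx": -0.0004,"dy": 0.067,"dz": -0.0008,"yaw": 0,"hand": 0.2},
])

```text
time_s: 25.65
tcp_pos: [0.5388, -0.1216, 0.0619]
eef_rot: [-0.45, 0.451, 0.545, -0.545]
ft_force: [0.6, 0.2, 0.5]
finger_gap: 0.36
```

```bash
python3 - <<'E'
from ov import *
plan([.538,-.122,.0515],10.7)
im=vision.snapshot("scene");cv2.imwrite("pics/s18.png",im)
b,o=big(im,245,155,60,45,12)
cv2.imwrite("pics/o14.png",np.clip(b*1.4,0,255).astype(np.uint8))
E
```

```text
tcp [ 0.5388 -0.1216  0.0619] jaw -169.18 q [ 0.06  0.39 -0.21  0.   -0.97  0.13] gap 0.36 F [0.6 0.2 0.5] T [ 0.03 -0.01  0.04] t 25.65
down [ 0.001 -0.    -1.   ]  shift dx,dy,dz [-0.0002  0.0104  0.0009]
yaw units (tool y down => neg of ccw): 0.02 alt -29.98
```

View pics/o14.png

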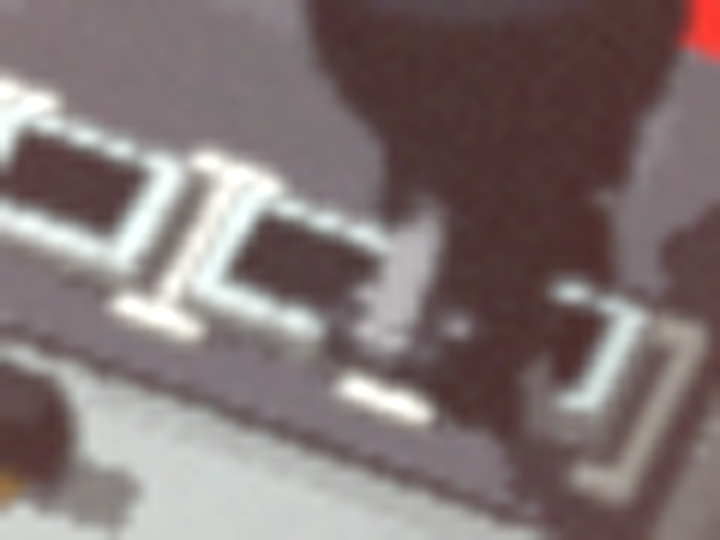

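Call:
drive_tool([
  {"dx": 0.0008,"dy": 0.002,"dz": 0.0008,"yaw": 0,"hand": 0.2},
  {"dx": 0.0008,"dy": 0.004,"dz": 0.0008,"yaw": 0,"hand": 0.2},
  {"dx": 0.0008,"dy": 0.006,"dz": 0.0008,"yaw": 0,"hand": 0.2},
  {"dx": 0.0008,"dy": 0.006,"dz": 0.0008,"yaw": 0,"hand": 0.2},
])

```text
time_s: 26.1
tcp_pos: [0.5369, -0.1216, 0.0549]
eef_rot: [0.451, -0.451, -0.545, 0.545]
ft_force: [-0.8, 0.3, -0.7]
finger_gap: 0.355
```

Call:
drive_tool([
  {"dx": 0,"dy": 0.002,"dz": 0,"yaw": 0,"hand": 0.2},
  {"dx": 0,"dy": 0.0045,"dz": 0,"yaw": 0,"hand": 0.2},
  {"dx": 0,"dy": 0.0045,"dz": 0,"yaw": 0,"hand": 0.2},
])

```text
time_s: 26.4
tcp_pos: [0.5385, -0.1214, 0.0521]
eef_rot: [-0.45, 0.452, 0.546, -0.544]
ft_force: [-0.4, 2.3, 7.2]
finger_gap: 0.358
```

```bash
python3 - <<'E'
from ov import *
plan([.538,-.122,.0515],10.7)
im=vision.snapshot("scene");cv2.imwrite("pics/s18.png",im)
b,o=big(im,245,155,60,45,12)
cv2.imwrite("pics/o15.png",np.clip(b*1.4,0,255).astype(np.uint8))
E
```

```text
tcp [ 0.5385 -0.1214  0.0521] jaw -169.2 q [ 0.06  0.4  -0.22  0.   -0.95  0.13] gap 0.358 F [-0.4  2.3  7.2] T [ 0.67  0.36 -0.02] t 26.4
down [ 0.003 -0.    -1.   ]  shift dx,dy,dz [-0.0005  0.0006  0.0006]
yaw units (tool y down => neg of ccw): 0.02 alt -29.98
```

View pics/o15.png

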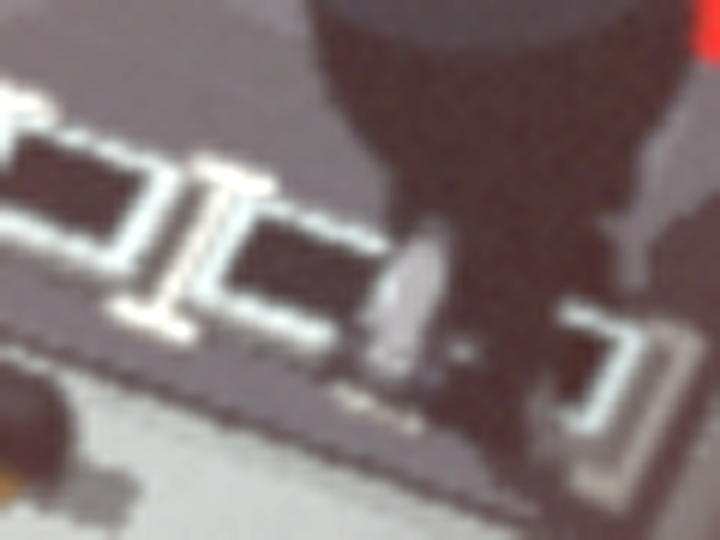

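Call:
drive_tool([
  {"dx": 0,"dy": 0,"dz": 0,"yaw": 0,"hand": 0.55},
  {"dx": 0,"dy": 0,"dz": 0,"yaw": 0,"hand": 0.6},
  {"dx": 0,"dy": 0,"dz": 0,"yaw": 0,"hand": 0.6},
  {"dx": 0,"dy": -0.02,"dz": 0,"yaw": 0,"hand": 0.6},
  {"dx": 0,"dy": -0.06,"dz": 0,"yaw": 0,"hand": 0.6},
  {"dx": 0,"dy": -0.1,"dz": 0,"yaw": 0,"hand": 0.6},
  {"dx": 0.1,"dy": -0.1,"dz": 0.05,"yaw": 0,"hand": 0.6},
  {"dx": 0.1,"dy": -0.1,"dz": 0.05,"yaw": 0,"hand": 0.6},
  {"dx": 0.1,"dy": -0.1,"dz": 0.05,"yaw": 0,"hand": 0.6},
])

```text
time_s: 27.35
tcp_pos: [0.4667, -0.0306, 0.1507]
eef_rot: [-0.451, 0.45, 0.545, -0.545]
ft_force: [1.0, -1.1, 0.4]
finger_gap: 0.598
```

```bash
python3 - <<'E'
from ov import *
im=vision.snapshot("scene");cv2.imwrite("pics/scene2.png",im)
b,o=big(im,205,140,100,65,8);cv2.imwrite("pics/o16.png",b)
im=vision.snapshot("top");cv2.imwrite("pics/top2.png",im)
b,o=big(im,300,170,120,80,6);cv2.imwrite("pics/o17.png",b)
plan([.468,-.222,.15],10.7)
E
```

```text
tcp [ 0.4684 -0.0316  0.1509] jaw -169.08 q [ 0.27  0.15 -0.28 -0.   -1.14 -0.08] gap 0.596 F [-0.2 -0.  -0.3] T [-0.02 -0.07  0.03] t 27.45
down [ 0.  0. -1.]  shift dx,dy,dz [-0.1869  0.0009  0.0365]
yaw units (tool y down => neg of ccw): 0.04 alt -29.96
```

View pics/o16.png

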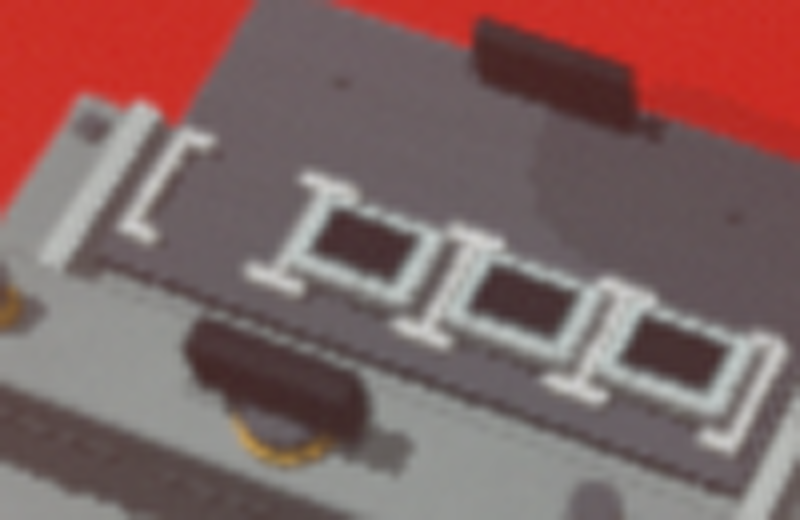

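View pics/o17.png

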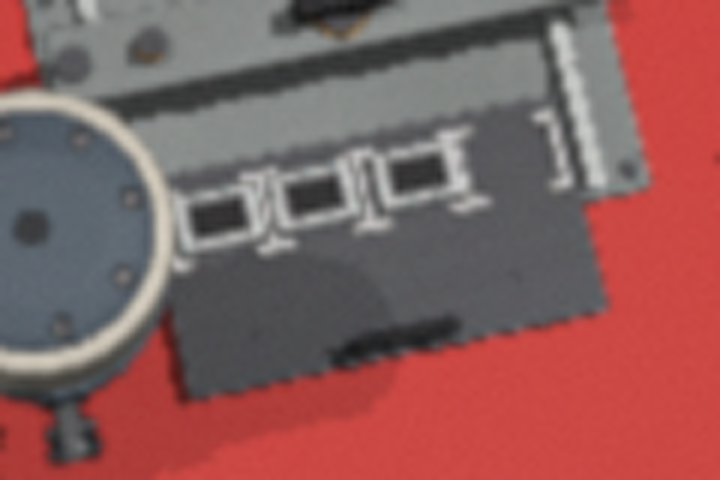

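```bash
python3 - <<'E'
from ov import *
for n,(x0,y0,w,h) in (("top",(325,190,60,25)),("scene",(240,160,62,34))):
    im=cv2.imread(f"pics/{n}2.png");up=6
    c=cv2.resize(im[y0:y0+h,x0:x0+w],None,fx=up,fy=up,interpolation=cv2.INTER_CUBIC).astype(int)
    m=((c.sum(2)<220)).astype(np.uint8)
    k,l,st,ce=cv2.connectedComponentsWithStats(m)
    P=[]
    for i in range(1,k):
        if st[i,4]<20*36: continue
        u=(ce[i]+.5)/up-.5+[x0,y0];p=at(n,*u,.0385)[:2];q=p-[.6455,-.188];
        r=cv2.minAreaRect(np.argwhere(l==i)[:,::-1].astype(np.float32));print(n,u.round(2),st[i,4]/36,p.round(4),(q@X).round(4),(q@Y).round(4),r[1],r[2])
    
E
```

```text
top [369.18 198.47] 32.583333333333336 [ 0.5622 -0.2353] -0.0907 -0.0311 (25.876474380493164, 47.82648849487305) 78.9964599609375
top [351.91 202.17] 33.0 [ 0.551  -0.1772] -0.0908 0.0281 (26.126020431518555, 47.655548095703125) 77.79953002929688
top [335.91 205.79] 34.583333333333336 [ 0.5401 -0.1235] -0.0916 0.0829 (26.876279830932617, 49.2313117980957) 78.40782928466797
scene [250.01 170.03] 50.666666666666664 [ 0.563  -0.2341] -0.0896 -0.03 (62.72599792480469, 32.4765739440918) 21.44773292541504
scene [269.87 177.14] 53.47222222222222 [ 0.5519 -0.1763] -0.0898 0.0289 (65.45914459228516, 32.57145690917969) 18.434947967529297
scene [288.76 183.67] 55.25 [ 0.5411 -0.1228] -0.0905 0.0834 (66.09160614013672, 33.520145416259766) 18.434947967529297
scene [244.5 189. ] 85.80555555555556 [ 0.6171 -0.2103] -0.032 -0.0167 (62.0, 64.0) 90.0
```

Call:
drive_tool([
  {"dx": -0.188,"dy": 0,"dz": 0.036,"yaw": 0,"hand": 0.5},
  {"dx": -0.188,"dy": 0,"dz": 0.036,"yaw": 0,"hand": 0.5},
  {"dx": -0.188,"dy": 0,"dz": 0.036,"yaw": 0,"hand": 0.5},
  {"dx": -0.188,"dy": 0,"dz": 0.036,"yaw": 0,"hand": 0.5},
  {"dx": -0.188,"dy": 0,"dz": 0.036,"yaw": 0,"hand": 0.5},
  {"dx": -0.188,"dy": 0.04,"dz": 0.036,"yaw": 0,"hand": 0.5},
  {"dx": -0.188,"dy": 0.04,"dz": 0.036,"yaw": 0,"hand": 0.5},
])

```text
time_s: 28.15
tcp_pos: [0.4659, -0.2239, 0.106]
eef_rot: [0.455, -0.448, -0.543, 0.545]
ft_force: [-1.6, 0.3, -0.9]
finger_gap: 0.502
```

```bash
python3 - <<'E'
from ov import *
plan([.4685,-.2225,.0515],10.7)
im=vision.snapshot("scene")
b,o=big(im,205,110,100,85,7);cv2.imwrite("pics/o18.png",b)
E
```

```text
tcp [ 0.4659 -0.2239  0.106 ] jaw -169.38 q [-0.15  0.29 -0.23 -0.   -1.06  0.33] gap 0.502 F [-1.6  0.3 -0.9] T [ 0.04  0.21 -0.02] t 28.15
down [-0.009  0.003 -1.   ]  shift dx,dy,dz [ 0.0006  0.0545 -0.0033]
yaw units (tool y down => neg of ccw): -0.01 alt 29.99
```

View pics/o18.png

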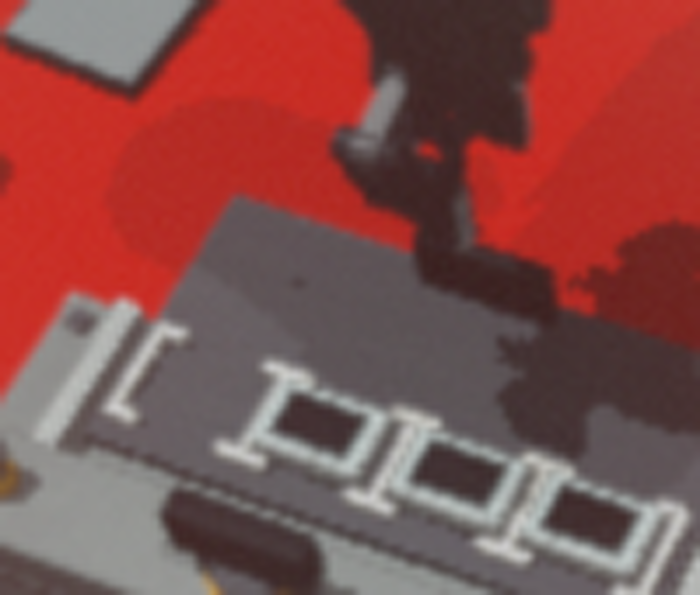

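Call:
drive_tool([
  {"dx": 0.0,"dy": 0.01,"dz": -0.002,"yaw": 0,"hand": 0.5},
  {"dx": 0,"dy": 0.03,"dz": -0.002,"yaw": 0,"hand": 0.5},
  {"dx": 0,"dy": 0.045,"dz": -0.002,"yaw": 0,"hand": 0.5},
  {"dx": 0,"dy": 0.053,"dz": -0.002,"yaw": 0,"hand": 0.5},
  {"dx": 0,"dy": 0.053,"dz": -0.002,"yaw": 0,"hand": 0.3},
  {"dx": 0,"dy": 0.053,"dz": -0.002,"yaw": 0,"hand": 0.2},
  {"dx": 0,"dy": 0.053,"dz": -0.002,"yaw": 0,"hand": 0.0},
  {"dx": 0,"dy": 0.053,"dz": -0.002,"yaw": 0,"hand": 0},
  {"dx": 0,"dy": 0.053,"dz": -0.002,"yaw": 0,"hand": 0.0},
], squeeze=25)

```text
time_s: 29.1
tcp_pos: [0.4717, -0.2239, 0.0588]
eef_rot: [-0.45, 0.451, 0.545, -0.545]
ft_force: [-0.4, 2.1, 6.6]
finger_gap: 0.11
```

```bash
python3 - <<'E'
from ov import *
plan([.5609,-.2066,.0515],10.7)
E
```

```text
tcp [ 0.4717 -0.2239  0.0588] jaw -169.22 q [-0.14  0.34 -0.29  0.   -0.94  0.33] gap 0.11 F [-0.4  2.1  6.6] T [ 0.49  0.49 -0.01] t 29.1
down [ 0.002 -0.001 -1.   ]  shift dx,dy,dz [ 0.0003  0.0074 -0.0908]
yaw units (tool y down => neg of ccw): 0.01 alt -29.99
```

Call:
drive_tool([
  {"dx": 0,"dy": 0,"dz": -0.005,"yaw": 0,"hand": 0},
  {"dx": 0,"dy": 0,"dz": -0.015,"yaw": 0,"hand": 0},
  {"dx": 0,"dy": 0,"dz": -0.026,"yaw": 0,"hand": 0},
  {"dx": 0,"dy": 0,"dz": -0.037,"yaw": 0,"hand": 0},
  {"dx": 0,"dy": 0,"dz": -0.048,"yaw": 0,"hand": 0},
  {"dx": 0,"dy": 0,"dz": -0.059,"yaw": 0,"hand": 0},
  {"dx": 0,"dy": 0,"dz": -0.069,"yaw": 0,"hand": 0},
  {"dx": 0,"dy": 0,"dz": -0.078,"yaw": 0,"hand": 0},
  {"dx": 0,"dy": 0,"dz": -0.085,"yaw": 0,"hand": 0},
  {"dx": 0,"dy": 0,"dz": -0.089,"yaw": 0,"hand": 0},
])

```text
time_s: 30.1
tcp_pos: [0.5592, -0.2072, 0.0588]
eef_rot: [-0.45, 0.451, 0.545, -0.545]
ft_force: [-3.0, -0.3, 5.2]
finger_gap: 0.109
```

Call:
drive_tool([
  {"dx": 0,"dy": 0,"dz": -0.002,"yaw": 0,"hand": 0},
  {"dx": 0,"dy": 0,"dz": -0.003,"yaw": 0,"hand": 0},
  {"dx": 0,"dy": 0,"dz": -0.003,"yaw": 0,"hand": 0},
])

```text
time_s: 30.4
tcp_pos: [0.5611, -0.2069, 0.0588]
eef_rot: [0.451, -0.451, -0.544, 0.545]
ft_force: [-4.4, 0.3, 7.8]
finger_gap: 0.105
```

```bash
python3 - <<'E'
from ov import *
plan([.5609,-.2066,.0515],10.7)
im=vision.snapshot("scene")
b,o=big(im,170,120,140,110,5.5);cv2.imwrite("pics/o19.png",b)
E
```

```text
tcp [ 0.5611 -0.2069  0.0588] jaw -169.22 q [-0.09  0.47 -0.08  0.   -1.02  0.28] gap 0.105 F [-4.4  0.3  7.8] T [ 0.14  1.5  -0.02] t 30.4
down [-0.001 -0.001 -1.   ]  shift dx,dy,dz [0.0003 0.0073 0.0001]
yaw units (tool y down => neg of ccw): 0.01 alt -29.99
```

View pics/o19.png

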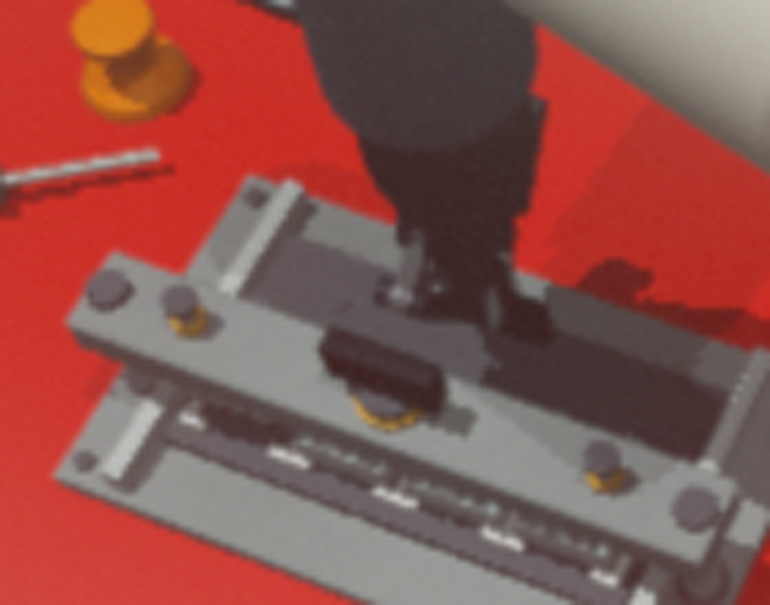

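Call:
drive_tool([
  {"dx": 0,"dy": 0,"dz": -0.002,"yaw": 0,"hand": 0},
  {"dx": 0,"dy": 0,"dz": -0.002,"yaw": 0,"hand": 0},
  {"dx": 0,"dy": 0,"dz": -0.002,"yaw": 0,"hand": 0.3},
  {"dx": 0,"dy": 0,"dz": 0,"yaw": 0,"hand": 0.5},
  {"dx": 0,"dy": 0,"dz": 0,"yaw": 0,"hand": 0.5},
  {"dx": 0,"dy": -0.03,"dz": 0,"yaw": 0,"hand": 0.5},
  {"dx": 0,"dy": -0.07,"dz": 0,"yaw": 0,"hand": 0.5},
  {"dx": 0,"dy": -0.12,"dz": 0,"yaw": 0,"hand": 0.5},
  {"dx": 0,"dy": -0.12,"dz": 0,"yaw": 0,"hand": 0.5},
])

```text
time_s: 31.35
tcp_pos: [0.5653, -0.2079, 0.1858]
eef_rot: [-0.446, 0.455, 0.547, -0.543]
ft_force: [0.4, 0.4, 1.0]
finger_gap: 0.497
```

```bash
python3 - <<'E'
from ov import *
im=vision.snapshot("scene");cv2.imwrite("pics/scene3.png",im)
b,o=big(im,200,160,70,55,11)
xp=np.array([.5611,-.2069])@X+.085
for nm,p in(("A",np.array([.5584,-.2330])+.028*Y),("B",np.array([.5484,-.1782])-.028*Y),("cam",np.array([.6455,-.188]))):
    t=X*xp+Y*(p@Y); print(nm,t.round(4))
t=np.array([.6450,-.1885])
poly(b,"scene",t,.007,.028,.126,11,o,(0,255,0));poly(b,"scene",t,.007,.028,.1,11,o,(0,200,255))
cv2.imwrite("pics/o20.png",b)
plan([.6445,-.1895,.18],10.7)
E
```

```text
A [ 0.6441 -0.1884]
B [ 0.6442 -0.1886]
cam [ 0.6441 -0.1883]
tcp [ 0.5638 -0.207   0.1819] jaw -169.21 q [-0.09  0.38  0.1   0.   -1.29  0.28] gap 0.5 F [ 0.2 -0.3 -0.4] T [-0.02 -0.01  0.  ] t 31.4
down [ 0.009 -0.002 -1.   ]  shift dx,dy,dz [ 0.0021  0.0026 -0.0825]
yaw units (tool y down => neg of ccw): 0.01 alt -29.99
```

View pics/o20.png

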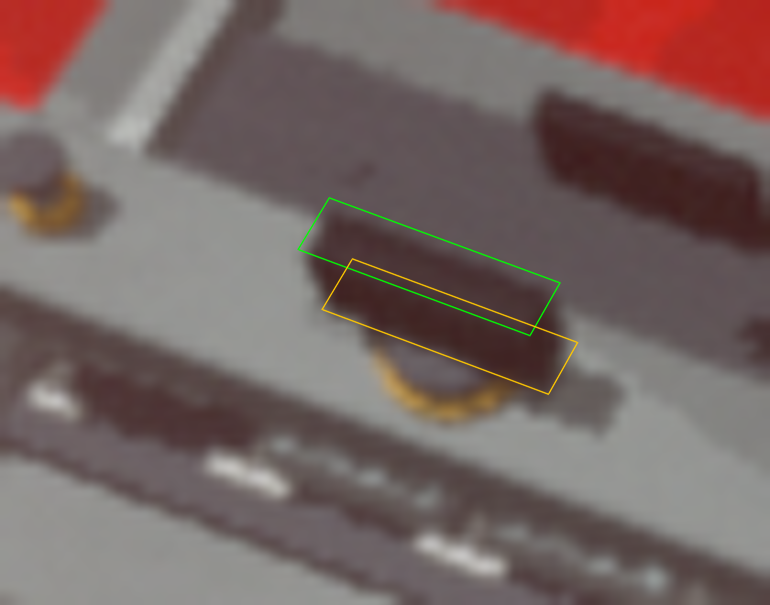

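Call:
drive_tool([
  {"dx": 0.0008,"dy": 0,"dz": -0.03,"yaw": 0,"hand": 0.5},
  {"dx": 0.0008,"dy": 0,"dz": -0.06,"yaw": 0,"hand": 0.5},
  {"dx": 0.0008,"dy": 0,"dz": -0.083,"yaw": 0,"hand": 0.5},
  {"dx": 0.0008,"dy": 0,"dz": -0.083,"yaw": 0,"hand": 0.5},
  {"dx": 0.0008,"dy": 0,"dz": -0.083,"yaw": 0,"hand": 0.5},
])

```text
time_s: 31.9
tcp_pos: [0.6426, -0.1899, 0.176]
eef_rot: [0.452, -0.45, -0.544, 0.545]
ft_force: [-0.4, -0.3, 0.3]
finger_gap: 0.499
```

```bash
python3 - <<'E'
from ov import *
plan([.6441,-.1885,.124],10.7)
im=vision.snapshot("scene");b,o=big(im,190,130,90,75,8);cv2.imwrite("pics/o21.png",b)
E
```

```text
tcp [ 0.6426 -0.1899  0.176 ] jaw -169.22 q [-0.06  0.52  0.32 -0.   -1.37  0.24] gap 0.499 F [-0.4 -0.3  0.3] T [0.04 0.05 0.03] t 31.9
down [-0.002  0.001 -1.   ]  shift dx,dy,dz [ 0.0011  0.052  -0.0019]
yaw units (tool y down => neg of ccw): 0.01 alt -29.99
```

View pics/o21.png

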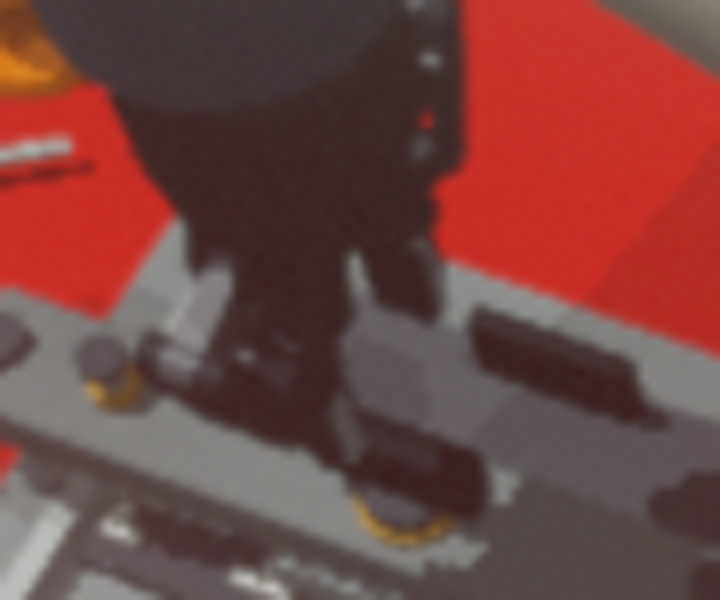

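Call:
drive_tool([
  {"dx": 0.001,"dy": 0.01,"dz": -0.0015,"yaw": 0,"hand": 0.5},
  {"dx": 0.001,"dy": 0.03,"dz": -0.0015,"yaw": 0,"hand": 0.5},
  {"dx": 0.001,"dy": 0.045,"dz": -0.0015,"yaw": 0,"hand": 0.5},
  {"dx": 0.001,"dy": 0.051,"dz": -0.0015,"yaw": 0,"hand": 0.5},
  {"dx": 0.001,"dy": 0.051,"dz": -0.0015,"yaw": 0,"hand": 0.3},
  {"dx": 0.001,"dy": 0.051,"dz": -0.0015,"yaw": 0,"hand": 0.2},
  {"dx": 0.001,"dy": 0.051,"dz": -0.0015,"yaw": 0,"hand": 0.1},
  {"dx": 0.001,"dy": 0.051,"dz": -0.0015,"yaw": 0,"hand": 0.1},
  {"dx": 0.001,"dy": 0.051,"dz": -0.0015,"yaw": 0,"hand": 0.1},
], squeeze=50)

```text
time_s: 32.85
tcp_pos: [0.6442, -0.1892, 0.1279]
eef_rot: [-0.45, 0.451, 0.545, -0.545]
ft_force: [-2.5, 0.5, 4.4]
finger_gap: 0.15
```

```bash
python3 - <<'E'
from ov import *
plan([.6441,-.1885,.124],10.7)
E
```

```text
tcp [ 0.6442 -0.1892  0.1279] jaw -169.23 q [-0.05  0.55  0.24  0.   -1.26  0.24] gap 0.15 F [-2.5  0.5  4.4] T [ 0.04  1.01 -0.06] t 32.85
down [ 0.001 -0.001 -1.   ]  shift dx,dy,dz [ 0.0007  0.0039 -0.    ]
yaw units (tool y down => neg of ccw): 0.01 alt -29.99
```

Call:
drive_tool([
  {"dx": 0,"dy": 0,"dz": 0,"yaw": 1,"hand": 0.1},
  {"dx": 0,"dy": 0,"dz": 0,"yaw": 2,"hand": 0.1},
  {"dx": 0,"dy": 0,"dz": 0,"yaw": 3,"hand": 0.1},
  {"dx": 0,"dy": 0,"dz": 0,"yaw": 3,"hand": 0.1},
])

```text
time_s: 33.25
tcp_pos: [0.6444, -0.1892, 0.1278]
eef_rot: [-0.53, 0.531, 0.468, -0.468]
ft_force: [-3.3, 0.3, 6.0]
finger_gap: 0.145
```

```bash
python3 - <<'E'
from ov import *
plan([.6441,-.1885,.124],10.7)
E
```

```text
tcp [ 0.6444 -0.1892  0.1278] jaw 172.83 q [-0.05  0.55  0.24  0.   -1.26 -0.07] gap 0.145 F [-3.3  0.3  6. ] T [-0.18  1.04  0.89] t 33.25
down [ 0.001 -0.001 -1.   ]  shift dx,dy,dz [0.0007 0.0038 0.0003]
yaw units (tool y down => neg of ccw): -2.98 alt 27.02
```

Call:
drive_tool([
  {"dx": 0,"dy": 0,"dz": 0,"yaw": -1,"hand": 0.1},
  {"dx": 0,"dy": 0,"dz": 0,"yaw": -2,"hand": 0.1},
  {"dx": 0,"dy": 0,"dz": 0,"yaw": -3,"hand": 0.1},
  {"dx": 0,"dy": 0,"dz": 0,"yaw": -4,"hand": 0.1},
  {"dx": 0,"dy": 0,"dz": 0,"yaw": -5,"hand": 0.1},
  {"dx": 0,"dy": 0,"dz": 0,"yaw": -6,"hand": 0.1},
  {"dx": 0,"dy": 0,"dz": 0,"yaw": -6,"hand": 0.1},
])

```text
time_s: 33.95
tcp_pos: [0.6441, -0.1893, 0.1278]
eef_rot: [0.358, -0.359, -0.609, 0.61]
ft_force: [-3.9, 0.3, 6.1]
finger_gap: 0.149
```

```bash
python3 - <<'E'
from ov import *
plan([.6441,-.1885,.124],10.7)
im=vision.snapshot("scene");b,o=big(im,190,130,90,75,8);cv2.imwrite("pics/o22.png",b)
E
```

```text
tcp [ 0.6441 -0.1893  0.1278] jaw -150.92 q [-0.05  0.55  0.24  0.   -1.26  0.56] gap 0.149 F [-3.9  0.3  6.1] T [ 0.1   1.28 -0.23] t 33.95
down [ 0.001 -0.001 -1.   ]  shift dx,dy,dz [ 0.0007  0.0038 -0.0004]
yaw units (tool y down => neg of ccw): 3.06 alt -26.94
```

View pics/o22.png

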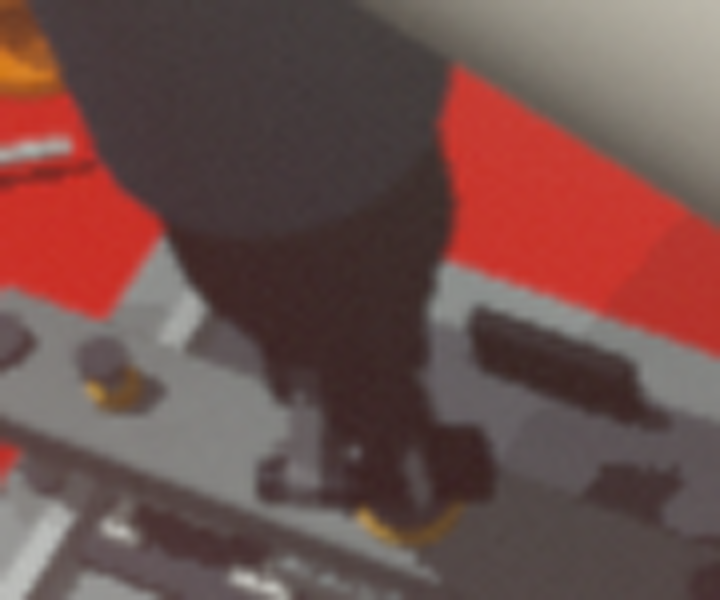

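Call:
drive_tool([
  {"dx": 0,"dy": 0,"dz": 0,"yaw": -1,"hand": 0.1},
  {"dx": 0,"dy": 0,"dz": 0,"yaw": -2,"hand": 0.1},
  {"dx": 0,"dy": 0,"dz": 0,"yaw": -3,"hand": 0.1},
  {"dx": 0,"dy": 0,"dz": 0,"yaw": -4,"hand": 0.1},
  {"dx": 0,"dy": 0,"dz": 0,"yaw": -5,"hand": 0.1},
  {"dx": 0,"dy": 0,"dz": 0,"yaw": -6,"hand": 0.1},
  {"dx": 0,"dy": 0,"dz": 0,"yaw": -7,"hand": 0.1},
  {"dx": 0,"dy": 0,"dz": 0,"yaw": -8,"hand": 0.1},
  {"dx": 0,"dy": 0,"dz": 0,"yaw": -9,"hand": 0.1},
  {"dx": 0,"dy": 0,"dz": 0,"yaw": -10,"hand": 0.1},
])

```text
time_s: 35.0
tcp_pos: [0.6439, -0.1895, 0.1278]
eef_rot: [0.005, -0.006, -0.707, 0.707]
ft_force: [-4.1, -1.2, 6.8]
finger_gap: 0.147
```

Call:
drive_tool([
  {"dx": 0,"dy": 0,"dz": 0,"yaw": -1,"hand": 0.1},
  {"dx": 0,"dy": 0,"dz": 0,"yaw": -2,"hand": 0.1},
  {"dx": 0,"dy": 0,"dz": 0,"yaw": -3,"hand": 0.1},
  {"dx": 0,"dy": 0,"dz": 0,"yaw": -4,"hand": 0.1},
  {"dx": 0,"dy": 0,"dz": 0,"yaw": -5,"hand": 0.1},
  {"dx": 0,"dy": 0,"dz": 0,"yaw": -6,"hand": 0.1},
  {"dx": 0,"dy": 0,"dz": 0,"yaw": -7,"hand": 0.1},
  {"dx": 0,"dy": 0,"dz": 0,"yaw": -8,"hand": 0.1},
  {"dx": 0,"dy": 0,"dz": 0,"yaw": -9,"hand": 0.1},
  {"dx": 0,"dy": 0,"dz": 0,"yaw": -10,"hand": 0.1},
])

```text
time_s: 36.0
tcp_pos: [0.644, -0.1899, 0.1278]
eef_rot: [-0.349, 0.349, -0.615, 0.616]
ft_force: [-3.8, -2.3, 6.1]
finger_gap: 0.147
```

```bash
python3 - <<'E'
from ov import *
plan([.6441,-.1885,.124],10.7)
im=vision.snapshot("scene");b,o=big(im,170,120,130,110,6);cv2.imwrite("pics/o23.png",b)
E
```

```text
tcp [ 0.644  -0.1899  0.1278] jaw -30.9 q [-0.05  0.55  0.24  0.   -1.26  2.66] gap 0.147 F [-3.8 -2.3  6.1] T [-0.66  1.26 -0.21] t 36.0
down [ 0.001 -0.001 -1.   ]  shift dx,dy,dz [-0.0013  0.0038 -0.0006]
yaw units (tool y down => neg of ccw): -6.93 alt 23.07
```

View pics/o23.png

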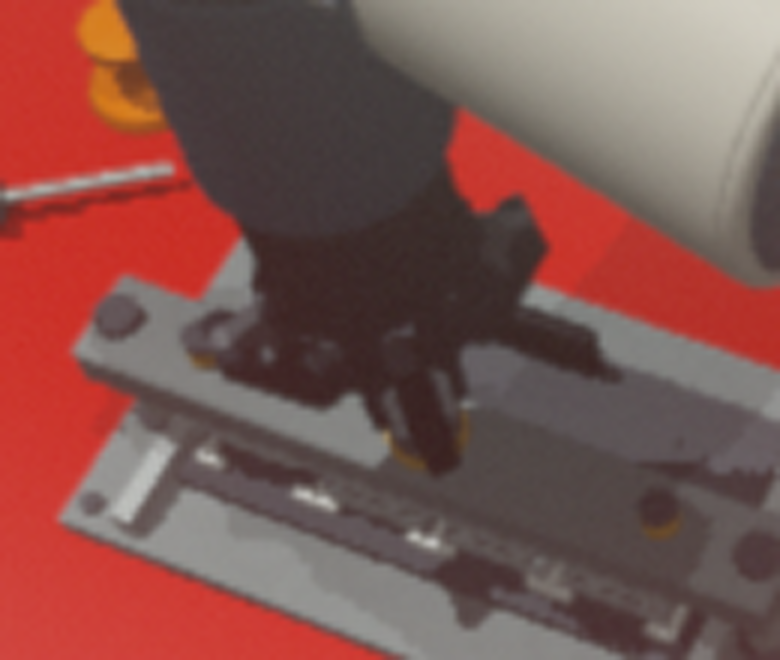

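Call:
drive_tool([
  {"dx": 0,"dy": 0,"dz": 0,"yaw": 0,"hand": 0.4},
  {"dx": 0,"dy": 0,"dz": 0,"yaw": 0,"hand": 0.4},
  {"dx": 0,"dy": 0,"dz": 0,"yaw": 0,"hand": 0.4},
  {"dx": 0,"dy": -0.03,"dz": 0,"yaw": 0,"hand": 0.4},
  {"dx": 0,"dy": -0.06,"dz": 0,"yaw": 0,"hand": 0.4},
  {"dx": 0,"dy": -0.06,"dz": 0,"yaw": 1.4,"hand": 0.4},
  {"dx": 0,"dy": -0.06,"dz": 0,"yaw": 2.8,"hand": 0.4},
  {"dx": 0,"dy": -0.06,"dz": 0,"yaw": 4.2,"hand": 0.4},
  {"dx": 0,"dy": -0.06,"dz": 0,"yaw": 5.6,"hand": 0.4},
  {"dx": 0,"dy": -0.06,"dz": 0,"yaw": 7,"hand": 0.4},
])

```text
time_s: 37.05
tcp_pos: [0.6443, -0.1887, 0.1863]
eef_rot: [0.101, -0.101, 0.7, -0.7]
ft_force: [0.5, 0.3, -0.6]
finger_gap: 0.399
```

Call:
drive_tool([
  {"dx": 0,"dy": 0,"dz": 0,"yaw": 1.4,"hand": 0.5},
  {"dx": 0,"dy": 0,"dz": 0,"yaw": 2.8,"hand": 0.5},
  {"dx": 0,"dy": 0,"dz": 0,"yaw": 4.2,"hand": 0.5},
  {"dx": 0,"dy": 0,"dz": 0,"yaw": 5.6,"hand": 0.5},
  {"dx": 0,"dy": 0,"dz": 0,"yaw": 7,"hand": 0.5},
  {"dx": 0,"dy": 0,"dz": 0,"yaw": 8.4,"hand": 0.5},
  {"dx": 0,"dy": 0,"dz": 0,"yaw": 9.8,"hand": 0.5},
  {"dx": 0,"dy": 0,"dz": 0,"yaw": 11.2,"hand": 0.5},
  {"dx": 0,"dy": 0,"dz": 0,"yaw": 12.6,"hand": 0.5},
  {"dx": 0,"dy": 0,"dz": 0,"yaw": 14,"hand": 0.5},
])

```text
time_s: 38.05
tcp_pos: [0.6443, -0.1887, 0.1863]
eef_rot: [-0.393, 0.393, 0.588, -0.588]
ft_force: [0.2, -0.1, -0.0]
finger_gap: 0.505
```

Call:
drive_tool([
  {"dx": 0,"dy": 0,"dz": 0,"yaw": 1.4,"hand": 0.5},
  {"dx": 0,"dy": 0,"dz": 0,"yaw": 2.8,"hand": 0.5},
  {"dx": 0,"dy": 0,"dz": 0,"yaw": 4.2,"hand": 0.5},
  {"dx": 0,"dy": 0,"dz": 0,"yaw": 5.6,"hand": 0.5},
  {"dx": 0,"dy": 0,"dz": 0,"yaw": 7,"hand": 0.5},
  {"dx": 0,"dy": 0,"dz": 0,"yaw": 8.4,"hand": 0.5},
  {"dx": 0,"dy": 0,"dz": 0,"yaw": 9,"hand": 0.5},
  {"dx": 0,"dy": 0,"dz": 0,"yaw": 9,"hand": 0.5},
  {"dx": 0,"dy": 0,"dz": 0,"yaw": 9,"hand": 0.5},
])

```text
time_s: 38.95
tcp_pos: [0.6442, -0.1888, 0.1864]
eef_rot: [0.616, -0.616, -0.348, 0.348]
ft_force: [-0.6, -0.1, 0.5]
finger_gap: 0.504
```

```bash
python3 - <<'E'
from ov import *
plan([.6441,-.1893,.125],-30.9)
im=vision.snapshot("scene");b,o=big(im,190,130,90,75,8);cv2.imwrite("pics/o24.png",b)
im=vision.snapshot("top");b,o=big(im,320,140,90,75,8);cv2.imwrite("pics/o25.png",b)
E
```

```text
tcp [ 0.6442 -0.1888  0.1864] jaw 148.88 q [-0.05  0.52  0.34 -0.   -1.39 -0.49] gap 0.504 F [-0.6 -0.1  0.5] T [ 0.03  0.02 -0.01] t 38.95
down [-0.  0. -1.]  shift dx,dy,dz [-0.0005  0.0614 -0.0002]
yaw units (tool y down => neg of ccw): -0.04 alt 29.96
```

View pics/o24.png

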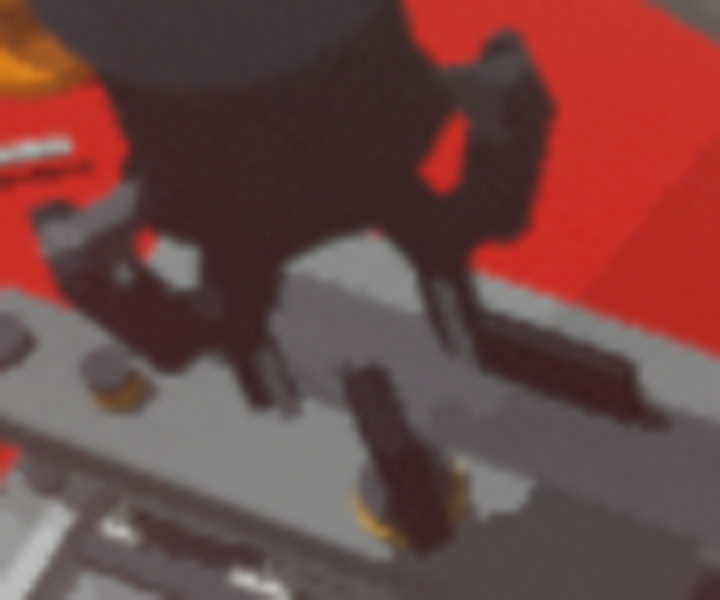

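Call:
drive_tool([
  {"dx": 0,"dy": 0.02,"dz": 0,"yaw": 0,"hand": 0.5},
  {"dx": 0,"dy": 0.04,"dz": 0,"yaw": 0,"hand": 0.5},
  {"dx": 0,"dy": 0.055,"dz": 0,"yaw": 0,"hand": 0.5},
  {"dx": 0,"dy": 0.061,"dz": 0,"yaw": 0,"hand": 0.5},
  {"dx": 0,"dy": 0.061,"dz": 0,"yaw": 0,"hand": 0.3},
  {"dx": 0,"dy": 0.061,"dz": 0,"yaw": 0,"hand": 0.2},
  {"dx": 0,"dy": 0.061,"dz": 0,"yaw": 0,"hand": 0.1},
  {"dx": 0,"dy": 0.061,"dz": 0,"yaw": 0,"hand": 0.1},
  {"dx": 0,"dy": 0.061,"dz": 0,"yaw": 0,"hand": 0.1},
])

```text
time_s: 39.95
tcp_pos: [0.6446, -0.1891, 0.127]
eef_rot: [-0.616, 0.617, 0.348, -0.346]
ft_force: [-1.1, 0.1, 4.0]
finger_gap: 0.151
```

Call:
drive_tool([
  {"dx": 0,"dy": 0,"dz": 0,"yaw": -1,"hand": 0.1},
  {"dx": 0,"dy": 0,"dz": 0,"yaw": -2,"hand": 0.1},
  {"dx": 0,"dy": 0,"dz": 0,"yaw": -3,"hand": 0.1},
  {"dx": 0,"dy": 0,"dz": 0,"yaw": -4,"hand": 0.1},
  {"dx": 0,"dy": 0,"dz": 0,"yaw": -5,"hand": 0.1},
  {"dx": 0,"dy": 0,"dz": 0,"yaw": -6,"hand": 0.1},
  {"dx": 0,"dy": 0,"dz": 0,"yaw": -6,"hand": 0.1},
])

```text
time_s: 40.65
tcp_pos: [0.6442, -0.189, 0.127]
eef_rot: [-0.478, 0.478, 0.521, -0.521]
ft_force: [-3.3, 1.0, 5.4]
finger_gap: 0.148
```

```bash
python3 - <<'E'
from ov import *
plan([.6441,-.1893,.125],-30.9)
E
```

```text
tcp [ 0.6442 -0.189   0.127 ] jaw -175.03 q [-0.05  0.55  0.24  0.   -1.26  0.14] gap 0.148 F [-3.3  1.   5.4] T [ 0.55  0.86 -0.26] t 40.65
down [ 0.001 -0.    -1.   ]  shift dx,dy,dz [-0.0003  0.002   0.0001]
yaw units (tool y down => neg of ccw): 5.98 alt -24.02
```

Call:
drive_tool([
  {"dx": 0,"dy": 0,"dz": 0,"yaw": -1,"hand": 0.1},
  {"dx": 0,"dy": 0,"dz": 0,"yaw": -2,"hand": 0.1},
  {"dx": 0,"dy": 0,"dz": 0,"yaw": -3,"hand": 0.1},
  {"dx": 0,"dy": 0,"dz": 0,"yaw": -4,"hand": 0.1},
  {"dx": 0,"dy": 0,"dz": 0,"yaw": -5,"hand": 0.1},
  {"dx": 0,"dy": 0,"dz": 0,"yaw": -6,"hand": 0.1},
  {"dx": 0,"dy": 0,"dz": 0,"yaw": -6,"hand": 0.1},
])

```text
time_s: 41.35
tcp_pos: [0.6438, -0.1891, 0.127]
eef_rot: [0.293, -0.294, -0.643, 0.643]
ft_force: [-3.6, 1.1, 6.7]
finger_gap: 0.147
```

```bash
python3 - <<'E'
from ov import *
plan([.6441,-.1893,.125],-30.9)
im=vision.snapshot("scene");cv2.imwrite("pics/scene4.png",im);b,o=big(im,190,150,120,90,6.5);cv2.imwrite("pics/o26.png",b)
E
```

```text
tcp [ 0.6438 -0.1891  0.127 ] jaw -139.05 q [-0.05  0.55  0.24  0.   -1.26  0.77] gap 0.147 F [-3.6  1.1  6.7] T [ 0.39  1.3  -0.29] t 41.35
down [ 0. -0. -1.]  shift dx,dy,dz [-0.0003  0.002  -0.0001]
yaw units (tool y down => neg of ccw): 11.98 alt -18.02
```

View pics/o26.png

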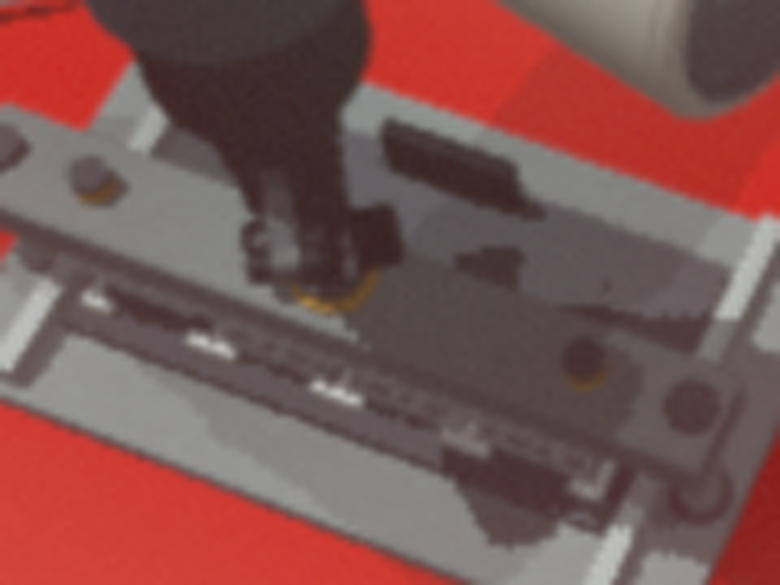

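Call:
drive_tool([
  {"dx": 0,"dy": 0,"dz": 0,"yaw": -1,"hand": 0.1},
  {"dx": 0,"dy": 0,"dz": 0,"yaw": -2,"hand": 0.1},
  {"dx": 0,"dy": 0,"dz": 0,"yaw": -3,"hand": 0.1},
  {"dx": 0,"dy": 0,"dz": 0,"yaw": -3,"hand": 0.1},
])

```text
time_s: 41.8
tcp_pos: [0.6437, -0.1893, 0.1269]
eef_rot: [0.189, -0.189, -0.681, 0.682]
ft_force: [-4.1, 0.4, 6.1]
finger_gap: 0.156
```

```bash
python3 - <<'E'
from ov import *
plan([.6441,-.1893,.125],-30.9)
E
```

```text
tcp [ 0.6437 -0.1893  0.1269] jaw -121.05 q [-0.05  0.55  0.24  0.   -1.26  1.08] gap 0.156 F [-4.1  0.4  6.1] T [ 0.29  1.33 -0.44] t 41.8
down [-0.    -0.001 -1.   ]  shift dx,dy,dz [-0.0004  0.0019 -0.0002]
yaw units (tool y down => neg of ccw): 14.98 alt -15.02
```

Call:
drive_tool([
  {"dx": 0,"dy": 0,"dz": 0,"yaw": -0.8,"hand": 0.1},
  {"dx": 0,"dy": 0,"dz": 0,"yaw": -1.5,"hand": 0.1},
  {"dx": 0,"dy": 0,"dz": 0,"yaw": -1.5,"hand": 0.1},
])

```text
time_s: 42.1
tcp_pos: [0.6436, -0.1894, 0.127]
eef_rot: [0.136, -0.136, -0.694, 0.694]
ft_force: [-4.1, 1.2, 6.0]
finger_gap: 0.154
```

```bash
python3 - <<'E'
from ov import *
plan([.6441,-.1893,.125],-30.9)
E
```

```text
tcp [ 0.6436 -0.1894  0.127 ] jaw -112.11 q [-0.05  0.55  0.24  0.   -1.26  1.24] gap 0.154 F [-4.1  1.2  6. ] T [ 0.27  1.46 -0.16] t 42.1
down [-0.    -0.001 -1.   ]  shift dx,dy,dz [-0.0004  0.002  -0.0002]
yaw units (tool y down => neg of ccw): -13.53 alt 16.47
```

Call:
drive_tool([
  {"dx": 0,"dy": 0,"dz": 0,"yaw": 0,"hand": 0.4},
  {"dx": 0,"dy": 0,"dz": 0,"yaw": 0,"hand": 0.5},
  {"dx": 0,"dy": 0,"dz": 0,"yaw": 0,"hand": 0.5},
  {"dx": 0,"dy": -0.03,"dz": 0,"yaw": 0,"hand": 0.5},
  {"dx": 0,"dy": -0.07,"dz": 0,"yaw": 0,"hand": 0.5},
  {"dx": 0,"dy": -0.1,"dz": 0,"yaw": 0,"hand": 0.5},
  {"dx": 0,"dy": -0.12,"dz": 0,"yaw": 0,"hand": 0.5},
])

```text
time_s: 42.8
tcp_pos: [0.6448, -0.1892, 0.2487]
eef_rot: [0.135, -0.138, -0.694, 0.694]
ft_force: [0.3, -0.2, 0.6]
finger_gap: 0.499
```

```bash
python3 - <<'E'
from ov import *
plan([.6441,-.1893,.125],-30.9)
im=vision.snapshot("scene");cv2.imwrite("pics/scene5.png",im);b,o=big(im,200,160,90,70,8)
t=np.array([.6450,-.1885])
for g,c in((67.9,(0,255,0)),):
    r=np.radians(g);ax=(np.array([np.cos(r),np.sin(r)]),np.array([-np.sin(r),np.cos(r)]))
    b2=b.copy();poly(b2,"scene",t,.007,.028,.126,8,o,c,ax);poly(b2,"scene",t,.007,.028,.1,8,o,(0,200,255),ax)
cv2.imwrite("pics/o27.png",b2);cv2.imwrite("pics/o28.png",b)
E
```

```text
tcp [ 0.6448 -0.1892  0.2487] jaw -112.23 q [-0.05  0.51  0.47  0.   -1.54  1.24] gap 0.499 F [ 0.3 -0.2  0.6] T [ 0.03 -0.06 -0.02] t 42.8
down [ 0.004 -0.001 -1.   ]  shift dx,dy,dz [0.0011 0.1237 0.0004]
yaw units (tool y down => neg of ccw): -13.56 alt 16.44
```

View pics/o27.png

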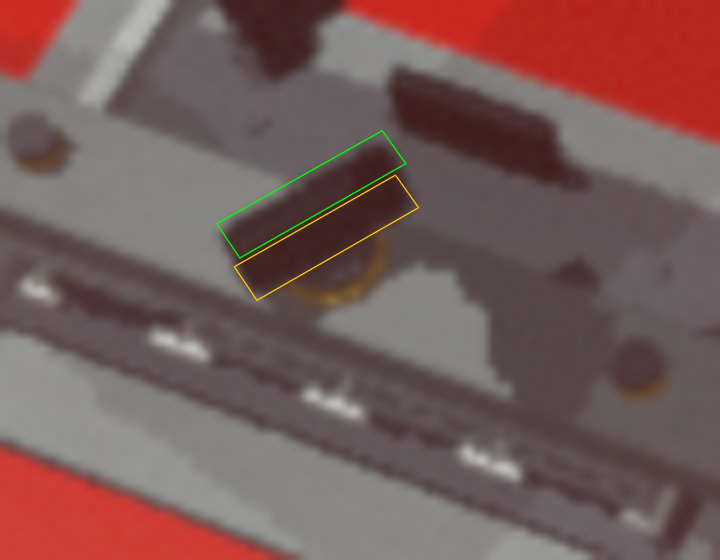

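View pics/o28.png

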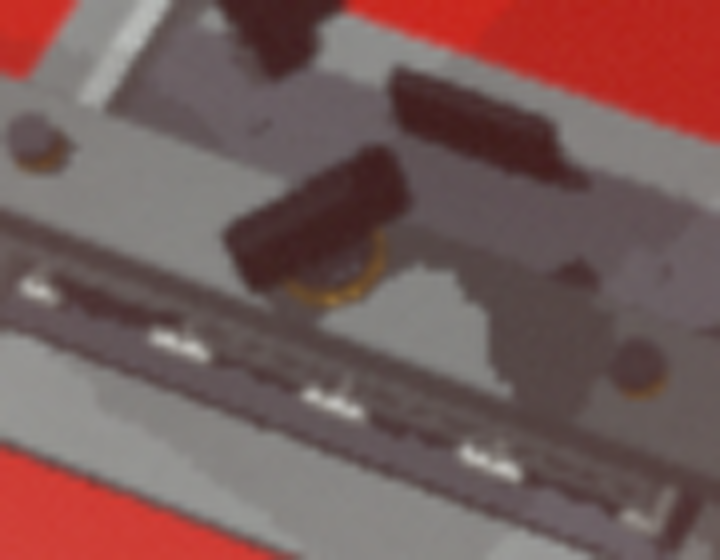

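```bash
python3 - <<'E'
from ov import *
im=vision.snapshot("scene");a=cv2.imread("pics/scene0.png")
for nm,(x,y,w,h) in dict(pull=(243,160,35,28),tape=(460,220,30,28),jar=(402,300,30,32),adapter=(350,298,36,32),lifter=(175,110,35,32),driver=(135,140,70,28),phone=(200,80,50,45)).items():
    T=a[y:y+h,x:x+w];r=cv2.matchTemplate(im[y-8:y+h+8,x-8:x+w+8],T,cv2.TM_CCOEFF_NORMED);_,v,_,l=cv2.minMaxLoc(r);print(nm,round(v,3),l[0]-8,l[1]-8)
cv2.imwrite("pics/final.png",im)
st=bot.read_state();print(st["time_s"],st["ft_force"])
E
```

```text
pull 0.942 0 0
tape 0.996 0 0
jar 0.935 0 0
adapter 1.0 0 0
lifter 0.427 0 0
driver 0.996 0 0
phone 0.332 0 0
42.9 [0.45747812 0.03633072 0.84158021]
```

View pics/final.png

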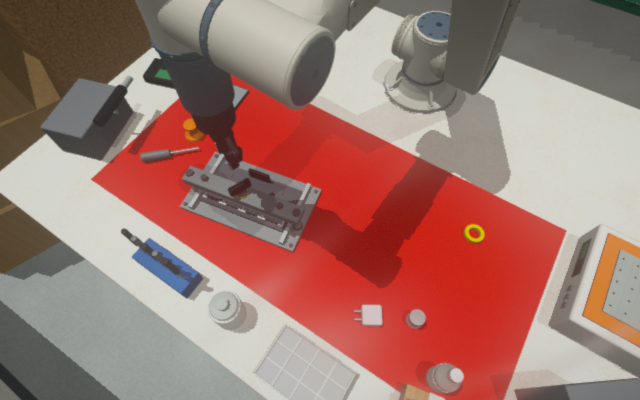

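```bash
python3 -c "
from rig import bot
print(bot.finish_job())"
```

```text
the job is handed in; nothing more can be done
None
```

I handed in the job at about 43 s with all three tracker bodies clamped in the press; this start had three, not four. No verdict was reported.

**What I did:**
- I pulled the slide out 95 mm, to its stop.
- I laid the three bodies glass up in neighbouring pockets and pushed the slide back. The pull bar came within about 0.2 mm of where it started.
- Turning the T-handle clockwise was blocked (0.9 N m). Anticlockwise gave at about 0.2 N m, so the screw is left-handed.
- I wound it anticlockwise in two grips, about 4.1 rad in all. At that turn, by the figures given, each pad should press with about 10 N.

**Last checks:**
- **Seating:** before the slide went home, the pictures showed all three bodies flat and square between the pocket walls. They sat 59 and 55 mm apart, against a 56 mm pitch, which is within the pockets' play. They are hidden under the plate now, so I could not look again once it was clamped.
- **Clamping:** the T-handle's angle in the picture matches the 4.1 rad. The screw torque rose to 0.44 N m near 4.0 rad, then read 0.16 N m after the last small turn. I put that down to the grip slackening for a moment. I could not measure the pad force directly.
- **Slide and bench:** the pull bar, tape, jar, adapter and driver show no shift from the first picture. The final match failed on the phone and lifter because the arm partly hides them. The arm never worked near either one.
- **Robot:** the gripper is open and well above the press, touching nothing.

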